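# Refit the top plate of a flatbread press and thread its hinge pin

## Task

The flatbread press has been taken apart for washing. Put the loose top plate back on the bottom half with its knuckle between the two hinge lugs, set down rather than dropped, then bring the holes into line by feel and thread the hinge pin through all three, without forcing it, until its head is up against the lug; either side will do. Leave the press closed, and do not disturb the cup, the jar or the shaker.

Things in the scene. Friction and masses are not known exactly. Their poses are not given: they have to be found in the camera images.
- press: Bottom half of a round cast-aluminium flatbread press; stands on rubber feet and does not move. Disc 165 mm across, its flat top 16 mm above the counter. Origin: centre of the underside, on the counter; z up; +x points from the centre to the hinge. At -x its press lever lies folded outwards, low over the counter, reaching 277 mm from the origin; it is not needed.
- hinge (a point): Middle of the hinge line of the bottom half: 100 mm from the press origin along +x, 28 mm above the counter; axes as press. Two equal lugs carry it: round barrels 24 mm across along y, with a 12 mm bore, one at y = 15 to 29 mm, one at y = -15 to -29 mm; between them a gap of 30 mm. They stand 16 to 40 mm above the counter.
- plate: Loose round cast-aluminium top plate, about 0.55 kg, at first flat on the counter. Disc 160 mm across, upper face 8.5 mm over its underside, with a 7 mm wide edge bead to 10 mm. Origin: centre of the underside; z up; +x points to its hinge knuckle; a nose 26 mm wide sticks out 16 mm at -x. In place its underside lies on the bottom disc, 16 mm above the counter, its x along that of the press.
- rib (a point): Middle of the top of the plate's stiffening rib: straight above the plate's origin, 32 mm over its underside; axes as plate. The rib is 12 mm thick and runs along x; from x = -45 to 45 mm it is this high and can be pinched from above across y, beyond that it is at most 17.5 mm high.
- screws (a point): Middle between the two screws of the plate's hinge tongue: 68 mm from the plate's origin along +x, 14 mm over its underside; axes as plate. The tongue ends in a barrel 24 mm across, 27 mm wide along y; its 12 mm bore along y is 12 mm over the underside. Slotted and screwed tight, it differs from press to press: bore 94 to 106 mm from the plate's origin, not shown in these poses.
- pin: Loose plain steel hinge pin, 60 g: shaft 10 mm across, 76 mm long under its head; the last 6 mm taper to 7 mm at the nose. Origin on its axis, 29 mm from the head's underside (at the middle of the hinge when the head is against a lug). +x along the axis to the nose, whose end is at x = 47 mm. On the counter it lies with the nose 0.059 rad below level, the origin 7.4 mm high.
- head (a point): Centre of the flat outer end of the pin's head, at x = -35 mm on the pin's axis; axes as pin. The head is round, 18 mm across and 6 mm thick, and cannot pass a lug.
- cup: A white mug, 76 mm across and 75 mm high, handle on one side. Origin: centre of its underside. To be left alone.
- jar: A closed glass jar with a lid, 64 mm across and 95 mm high. Origin: centre of its underside. To be left alone.
- shaker: A glass salt shaker, 48 mm across and 87 mm high. Origin: centre of its underside. To be left alone.
Mind the look-alikes: they are no part of the job. Of the things shaped like the pin, the steel one is meant.

How it is judged:
By the outcome, as a careful person would: the job done as asked, in the order asked, and still so for the second after the job is handed in, with the robot touching nothing.
It also fails if it takes over 72 s, if anything falls off the work surface, if the arm or the gripper's body presses on something with over 40 N, if the wrist force passes 120 N, or if a joint passes its speed limit or range.

## Robot

A 7-joint arm with a two-finger parallel gripper is mounted at the origin on the work surface. World frame = base frame: x ahead of the robot, y to its left, z up, the work surface at z = 0. Lengths are in m, angles in rad, forces in N, time in s.
With the tool pointing down it reaches from about 0.35 to 0.9 m from the base axis. Payload 8.1 kg.
Tool frame: the origin (TCP) lies at the very end of the fingers, on their centre line; the grasp point (between the pads) lies 19 mm behind it (grasp_offset is the distance from the TCP to the grasp point, in m); z points along the fingers, y is the line along which they close (so a half turn about z gives the same grasp; the last joint's range is limited). The gripper opens to 92 mm and grips with 3 to 60 N. Pads are 19 mm wide; open, the fingers measure 130 mm over their backs; the gripper's body (75 mm by 190 mm) begins 47 mm behind the grasp point.
Start: joints at [-1.298, 0.434, 0.025, 1.573, -0.012, 1.134, -0.075], TCP at [0.229, 0.581, 0.227] pointing down, gripper open.
Joint ranges: [-2.62, 2.62], [-0.44, 2.09], [-1.27, 1.32], [0.08, 2.57], [-1.32, 4.46], [0.12, 2], [-2.74, 2.74]. Speed limits (rad/s): [2.22, 2.22, 3.01, 3.01, 3.14, 3.14, 3.14].

## Interface

Orientations are given as a rotation vector (axis times angle).
In Python, from cell import observe, get_image, camera_params, sign_off, silhouettes, grasp_offset gives the robot as it stands. The module is installed in compiled form; this text tells all that it offers.
- The arm moves only by the tool jog_arm, never from a script. Its argument "motion" is a list that holds one entry, the list of rows, each a list of 7 numbers: the shift along the tool's x, y, z in m, then the turn, a rotation vector about the tool's x, y, z in rad, then the closure, from -1 (fully open) to 1 (shut), so that 0 is half open. In form: [[[dx, dy, dz, wx, wy, wz, hand], ...]]. A call has 1 to 10 rows; each row is the pose to reach, as a shift and turn from the pose commanded when the call began, along the tool's axes at that moment; what a row does not reach only later rows make up. A row lasts 1/12 s, in which the tool goes at most 41.7 mm and 7.16 degrees, less where a joint would pass 70% of its speed; a pose out of reach is approached as far as the arm can. A call with a gripper value outside its range is refused whole. The fingers move at their own pace and stop on an object; "force" is the grip in N (left out, the last holds). Time passes only in rows, so rows that repeat a pose let the fingers close. It gives the time, the measured TCP pose, the force, the opening and the grip force at its end, in the units of the state.
- observe(): the state, without advancing time (a new reading comes with each control period).
- get_image(name): name is "scene" or "top" or "wrist"; returns the picture (384x512x3 uint8, red, green, blue); there is no depth.
- camera_params(name): a dict with "vertical_fov" (degrees; the focal length in pixels is half the picture's height over the tangent of half this angle, whatever the lens; pixels are square), "cx", "cy" (the principal point, pixels), "T" (4x4, takes a point from camera to world coordinates). Camera axes: x right, y down, z forward; pixel columns grow to the right and rows downward; lengths in m; the calibration is good to about 2 mm. A picture is of the moment at which its call begins: read the wrist's pose just before it. camera_params takes no time and is no camera call; for the wrist camera it gives the pose at the moment of the call.
- sign_off(): hands the job in; it is judged then, once.
Trained networks look in the newest picture that a camera, given by its name, has taken for a name from the list of things; names that differ only in an ending like _2 or _b are one class to them, and where a whole thing is asked for, a point or a joint stands for the part that bears it (a point fixed in the world has none). Each returns a list of dicts, best first, with "p" (0 to 1); they miss things now and then, are a little off and sometimes report something else, mostly with a low value. They report only what shows in the picture. A call takes as long as a camera call. They do not tell look-alikes from the thing itself.
- silhouettes(query, camera): "mask" (384x512 bool, what is visible of it) and "pixel" ([column, row] in pixels, amid what is visible of it).
The state is a dict: "clock": time; "joints": joint angles; "dq": joint speeds; "joint_efforts": joint torques, N m; "position": TCP position; "ee_rot": TCP orientation; "force": force on the tool from outside, world axes, zero at the start; "ft_torque": the same for the moment, N m; "width": opening from 0.0 (shut) to 1.0 (fully open); "gripper_force": force on a finger pad.
Only numpy, scipy, OpenCV 4.12 (cv2) and the standard library are available. Lean on these libraries where they do the work, as an engineer would, in place of code of your own. Each camera call takes 0.05 s, during which the arm holds its last target. There are 200 camera calls.

## Working session

There is one attempt and no reset: what is moved stays moved. The work goes in short steps, Python scripts to look and compute and a tool call to move; the robot and the scene stay as the last step left them, time stands still between calls to the robot, and variables do not carry over. Pictures are saved under pics/ and viewed, at most 10 in all, crops included, and the job is handed in when it is done.

Besides the shell and the picture viewer there is one more tool, called after "Request:" by a JSON object that holds its "api" and its "payload", one argument or row to a line. jog_arm: Moves the arm, as the interface text tells. Its arguments: {"type":"object","properties":{"motion":{"type":"array"},"force":{"type":"number"}},"required":["motion"]}

```bash
mkdir -p pics; cat > h.py <<'E'
import numpy as np,cv2
from scipy.spatial.transform import Rotation as R
from cell import *
def ray(cam,px,z,P=None):
    P=P or camera_params(cam); f=192/np.tan(np.radians(P["vertical_fov"])/2)
    T=np.array(P["T"]); px=np.atleast_2d(px)
    d=np.c_[(px[:,0]-P["cx"])/f,(px[:,1]-P["cy"])/f,np.ones(len(px))]@T[:3,:3].T
    o=T[:3,3]; return o+d*((z-o[2])/d[:,2])[:,None]
def proj(cam,X,P=None):
    P=P or camera_params(cam); f=192/np.tan(np.radians(P["vertical_fov"])/2)
    T=np.array(P["T"]); c=(np.atleast_2d(X)-T[:3,3])@T[:3,:3]
    return np.c_[c[:,0]/c[:,2]*f+P["cx"],c[:,1]/c[:,2]*f+P["cy"]]
def save(cam,n):
    im=get_image(cam); cv2.imwrite(f"pics/{n}.png",im[:,:,::-1]); return im
E
python3 - <<'E'
from h import *
s=observe(); print(s["position"],s["ee_rot"],s["clock"],grasp_offset)
a=save("scene","s0"); b=save("top","t0")
for c in("scene","top"):
    P=camera_params(c);print(c,P["vertical_fov"],np.round(P["T"],3).tolist())
for q in["press","plate","pin","cup","jar","shaker","hinge","rib","screws","head"]:
    for r in silhouettes(q,"top")[:4]:
        print(q,round(r["p"],2),np.round(r["pixel"]),int(r["mask"].sum()),np.round(ray("top",r["pixel"],0.01)[0],3))
E
cd pics; python3 -c "
import cv2,numpy as np
cv2.imwrite('st.png',cv2.resize(np.vstack([cv2.imread('s0.png'),cv2.imread('t0.png')]),(400,600)))
cv2.imwrite('t0b.png',cv2.resize(cv2.imread('t0.png'),(800,600),interpolation=3))"
```

```text
[0.22923998 0.58090754 0.22594309] [-5.86822393e-01 -3.08616249e+00  2.44548076e-03] 0.0 0.0188
scene 48.07140328124422 [[0.058, 0.765, -0.642, 1.271], [0.998, -0.056, 0.024, -0.044], [-0.017, -0.642, -0.766, 0.89], [0.0, 0.0, 0.0, 1.0]]
top 47.58449811632681 [[-0.014, -0.997, 0.081, 0.472], [-1.0, 0.014, -0.003, 0.012], [0.002, -0.081, -0.997, 1.126], [0.0, 0.0, 0.0, 1.0]]
press 0.64 [204. 212.] 3884 [0.509 0.146 0.01 ]
plate 0.8 [330. 225.] 3237 [ 0.471 -0.176  0.01 ]
pin 0.66 [308. 146.] 67 [ 0.675 -0.123  0.01 ]
pin 0.54 [261. 158.] 103 [ 0.646 -0.002  0.01 ]
cup 0.69 [259. 250.] 878 [0.41  0.006 0.01 ]
jar 0.68 [116. 234.] 718 [0.456 0.369 0.01 ]
shaker 0.98 [402. 246.] 462 [ 0.415 -0.359  0.01 ]
hinge 0.8 [202. 214.] 3924 [0.503 0.152 0.01 ]
rib 0.79 [331. 224.] 3273 [ 0.475 -0.179  0.01 ]
screws 0.79 [328. 223.] 3275 [ 0.477 -0.172  0.01 ]
head 0.44 [242. 119.] 120 [0.75  0.044 0.01 ]
head 0.44 [312. 140.] 152 [ 0.691 -0.136  0.01 ]
```

View pics/t0b.png

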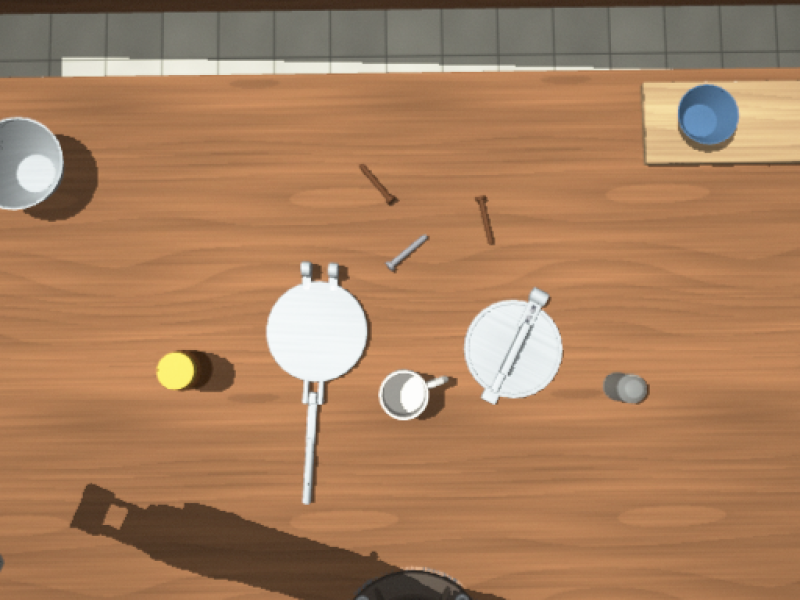

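View pics/s0.png

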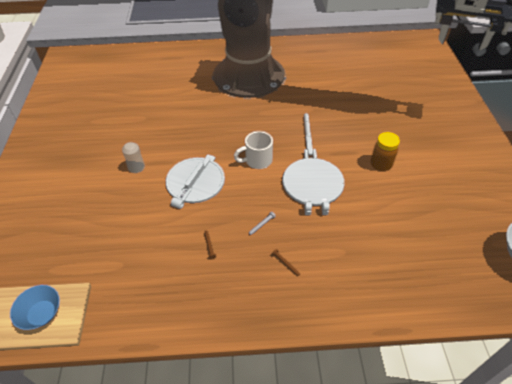

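Top view (512-px coordinates): the press is at (203,211) with its lugs up, at about (196,172) and (213,172). The plate is at (329,223) with its knuckle upper right at (345,190). The cup is at (259,252), the jar at (113,237) and the shaker at (403,249). There are three pin-shaped objects: steel-grey at (261,162) with its head at (250,171), and rusty brown at (242,118) and (310,141). I choose the steel one at (261,162) and check it in a crop while refining the poses.

```bash
python3 - <<'E'
from h import *
im=cv2.imread("pics/t0.png")
c=im[95:185,220:330]; cv2.imwrite("pics/c0.png",cv2.resize(c,None,fx=6,fy=6,interpolation=cv2.INTER_CUBIC))
hsv=cv2.cvtColor(im,cv2.COLOR_BGR2HSV); g=((hsv[:,:,1]<60)&(hsv[:,:,2]>110)).astype(np.uint8)
n,l,st,ce=cv2.connectedComponentsWithStats(g)
for i in range(1,n):
    if st[i,4]>40: print(st[i],ce[i].round(1))
def fit(box,z):
    x0,y0,x1,y1=box; m=np.zeros_like(g); m[y0:y1,x0:x1]=g[y0:y1,x0:x1]
    dt=cv2.distanceTransform(m,cv2.DIST_L2,5); _,r,_,p=cv2.minMaxLoc(dt); return r,p,ray("top",p,z)[0].round(4)
print("press",fit((160,150,240,330),.016)); print("plate",fit((290,170,370,270),.009))
def pts(box):
    x0,y0,x1,y1=box; m=np.zeros_like(g); m[y0:y1,x0:x1]=g[y0:y1,x0:x1]; return np.argwhere(m)[:,::-1].astype(float)
w=ray("top",pts((240,148,280,176)),.007); c=w.mean(0); u,s,v=np.linalg.svd((w-c)[:,:2]); t=(w-c)[:,:2]@v[0]; print("pin",c,v[0],t.min(),t.max())
w=ray("top",pts((185,160,225,177)),.04); print("lugs",w[w[:,1]>w[:,1].mean()].mean(0),w[w[:,1]<w[:,1].mean()].mean(0))
E
```

```text
[355   5  34  29 927] [371.2  18.6]
[390   5  35  29 950] [407.   18.7]
[426   4  34  29 877] [442.7  18.2]
[462   4  34  28 654] [479.   18.4]
[177   7  34  29 954] [193.2  21.2]
[212   7  34  29 958] [228.4  20.6]
[248   6  34  29 971] [264.6  20.2]
[284   6  34  29 949] [299.9  19.9]
[319   6  35  28 940] [335.8  19.4]
[  0   9  31  28 494] [18.  23.1]
[  32    8  429   41 6779] [179.9  33.9]
[141   8  34  29 934] [157.1  21.5]
[463  34  34  10 269] [480.2  38.3]
[499  34  13   9 107] [504.6  38.2]
[  0  40  31   9 249] [15.2 44.1]
[   0   75   41   59 1993] [ 17.5 104.1]
[247 150  26  23 113] [259.4 160.9]
[ 170  167   65  156 3967] [201.9 218.7]
[ 297  184   63   75 3302] [328.3 222.3]
[242 236  45  33 877] [259.8 251.5]
[386 239  28  19 356] [400.9 247.8]
press (31.756593704223633, (202, 212), array([0.5087, 0.1499, 0.016 ]))
plate (21.79689598083496, (321, 229), array([ 0.4612, -0.1531,  0.009 ]))
pin [0.63923225 0.00163447 0.007     ] [-0.62897696  0.77742394] -0.04334882448758706 0.038298351912832485
lugs [0.61004462 0.16376881 0.04      ] [0.60757632 0.12000561 0.04      ]
```

View pics/c0.png

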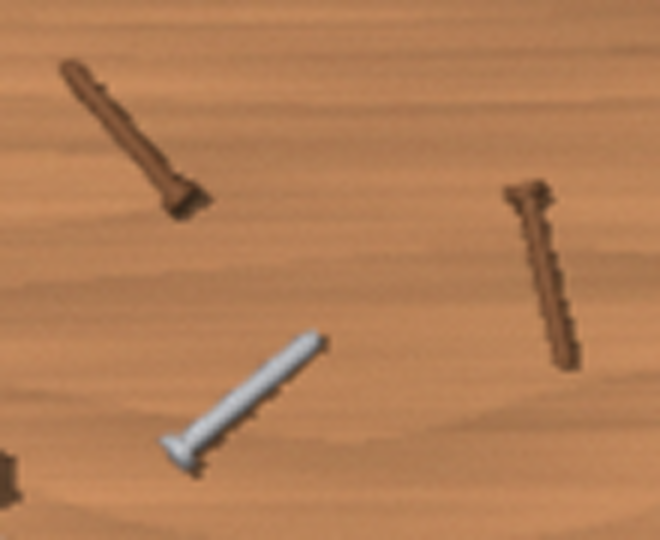

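The crop shows one steel-grey pin, with its head at (180,450) lower left and its nose at (315,340). The other two are brown. Next I fly over the press with the wrist camera, on the way to the plate.

```bash
cat >> h.py <<'E'
def Rt(a,tilt=0):  # tool x azimuth a (deg), tool x dips by tilt rad
    a=np.radians(a); x=np.array([np.cos(a),np.sin(a),0]); z=np.array([0,0,-1.])
    M=np.c_[x,np.cross(z,x),z]
    return M@R.from_rotvec([0,tilt,0]).as_matrix() if tilt else M
def go(p,a,tilt=0):
    s=observe(); M=R.from_rotvec(s["ee_rot"]).as_matrix()
    d=M.T@(np.array(p)-s["position"]); w=R.from_matrix(M.T@Rt(a,tilt)).as_rotvec()
    print("clock",round(s["clock"],2),"shift",d.round(4),"turn",w.round(4),"rows",round(max(np.linalg.norm(d)/.0417,np.degrees(np.linalg.norm(w))/7.16),1))
def tip():
    s=observe(); M=R.from_rotvec(s["ee_rot"]).as_matrix()
    print("t",round(s["clock"],2),"pos",np.round(s["position"],4),"a",np.degrees(np.arctan2(M[1,0],M[0,0])).round(2),"z",M[:,2].round(4),"F",np.round(s["force"],1),"T",np.round(s["ft_torque"],2),"w",round(s["width"]*92,1),"gf",round(s["gripper_force"],1),"q",np.round(s["joints"],2))
E
python3 - <<'E'
from h import *
go([.56,.15,.30],180)
P=camera_params("wrist"); s=observe(); M=R.from_rotvec(s["ee_rot"]).as_matrix(); T=np.array(P["T"])
print((M.T@T[:3,:3]).round(3),M.T@(T[:3,3]-s["position"]),P["vertical_fov"],P["cx"],P["cy"])
E
```

```text
clock 0.6 shift [-0.4659 -0.2799 -0.0733] turn [ 0.      0.     -0.3759] rows 13.2
[[ 0.    -0.952 -0.305]
 [ 1.     0.     0.001]
 [-0.001 -0.305  0.952]] [ 0.08253344  0.00232872 -0.1580264 ] 71.89975993311417 254.28462071848205 191.85001330307247
```

Request:
{"api": "jog_arm", "payload": {
  "motion": [
    [[-0.039,-0.021,0.006,0,0,-0.038,-1],[-0.078,-0.043,0.012,0,0,-0.075,-1],[-0.117,-0.065,0.018,0,0,-0.113,-1],[-0.156,-0.087,0.024,0,0,-0.15,-1],[-0.195,-0.109,0.03,0,0,-0.19,-1],[-0.233,-0.131,0.036,0,0,-0.226,-1],[-0.272,-0.153,0.042,0,0,-0.263,-1],[-0.31,-0.175,0.048,0,0,-0.3,-1],[-0.348,-0.197,0.054,0,0,-0.338,-1],[-0.386,-0.219,0.06,0,0,-0.376,-1]]
  ]
}}

```text
clock: 1.43
position: [0.4899, 0.2585, 0.171]
ee_rot: [-0.003, 3.141, 0.001]
force: [0.3, 0.1, -0.0]
width: 0.996
gripper_force: 0.0
```

```bash
python3 -c "
from h import *
tip();go([.58,.15,.15],180)"
```

```text
t 1.43 pos [0.4899 0.2585 0.171 ] a -179.88 z [ 6.e-04  4.e-04 -1.e+00] F [ 0.3  0.1 -0. ] T [ 0.09 -0.02 -0.  ] w 91.6 gf 0.0 q [-0.62  0.37  0.05  1.82 -0.02  0.95  1.01]
clock 1.43 shift [-0.0898 -0.1087  0.021 ] turn [0.0004 0.0006 0.0022] rows 3.4
```

Request:
{"api": "jog_arm", "payload": {
  "motion": [
    [[-0.023,-0.027,0.005,0,0,0,-1],[-0.045,-0.055,0.01,0,0,0,-1],[-0.068,-0.082,0.016,0,0,0,-1],[-0.09,-0.109,0.021,0,0,0.002,-1],[-0.09,-0.109,0.021,0,0,0.002,-1]]
  ]
}}

```text
clock: 1.85
position: [0.5829, 0.1428, 0.1492]
ee_rot: [0.018, 3.14, -0.007]
force: [-1.0, -0.9, 0.1]
width: 1.0
gripper_force: 0.0
```

```bash
cat > ov.py <<'E'
from h import *
def overlay(n,P,groups):  # draw measured models
    im=cv2.imread(f"pics/{n}.png")
    for X,c in groups:
        for u,v in proj("wrist",X,P): 
            if 0<u<512 and 0<v<384: cv2.circle(im,(int(round(u)),int(round(v))),0,c,-1)
    cv2.imwrite(f"pics/{n}o.png",cv2.resize(im,(800,600),interpolation=cv2.INTER_NEAREST))
E
python3 -c "
from h import *
tip();P=camera_params('wrist');save('wrist','w1');np.save('w1.npy',P,allow_pickle=True)
im=cv2.imread('pics/w1.png');cv2.imwrite('pics/w1b.png',cv2.resize(im,(800,600),interpolation=2))
print(proj('wrist',[[.609,.165,.04],[.609,.12,.04],[.509,.148,.016]],P))"
```

```text
t 1.85 pos [0.5829 0.1428 0.1492] a 179.36 z [ 0.0019 -0.0044 -1.    ] F [-1.  -0.9  0.1] T [-0.06 -0.01 -0.04] w 92.0 gf 0.0 q [-0.4   0.47  0.1   1.74 -0.05  0.94  1.27]
[[273.28093892 211.00732618]
 [231.82212214 211.36330563]
 [256.76724904 114.54473559]]
```

View pics/w1b.png

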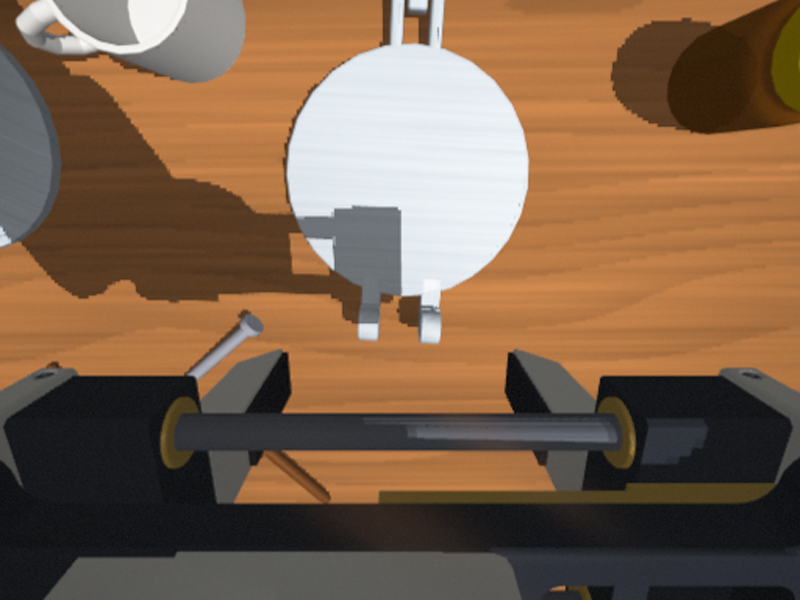

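The wrist view (800x600) shows the press disc spanning columns 287–528 and rows 43–297. The lug barrels are at (369,328) and (430,330), the steel pin's head is at (252,325), and the cup and jar are at the top edges.

```bash
cat > circ.py <<'E'
from h import *
from scipy.optimize import least_squares
def circ(m,P,z,r,box,skip=lambda q:False):
    # boundary of mask m (contour points within box), circle of radius r at height z
    cs,_=cv2.findContours(m.astype(np.uint8),cv2.RETR_EXTERNAL,cv2.CHAIN_APPROX_NONE)
    q=max(cs,key=cv2.contourArea)[:,0,:].astype(float)
    k=(q[:,0]>box[0])&(q[:,0]<box[2])&(q[:,1]>box[1])&(q[:,1]<box[3]); w=ray("wrist",q[k],z,P)[:,:2]
    f=least_squares(lambda c:np.hypot(*(w-c[:2]).T)-c[2],[*w.mean(0),r],loss="soft_l1",f_scale=.001)
    return f.x,np.median(abs(f.fun)),len(w)
E
python3 - <<'E'
from circ import *
P=np.load("w1.npy",allow_pickle=True).item(); im=cv2.imread("pics/w1.png"); hsv=cv2.cvtColor(im,cv2.COLOR_BGR2HSV)
m=((hsv[:,:,1]<50)&(hsv[:,:,2]>170)); m[:29]=0; m[:,:175]=0;m[:,345:]=0; m[182:]=0
print(circ(m,P,.016,.0825,(176,31,344,130)))
for r in(204,208,212,216):
    print(r,im[r,222:292].mean(1).astype(int).tolist())
k=.64
for z in(.03,.036,.04): print(z,ray("wrist",[[358*k,330*k],[381*k,330*k],[419*k,330*k],[441*k,330*k],[400*k,330*k]],z,P)[:,:2].round(4).tolist())
E
```

```text
(array([0.50954871, 0.15195393, 0.08062506]), np.float64(0.00021372677820660768), 220)
204 [62, 63, 63, 62, 64, 65, 68, 92, 124, 122, 119, 117, 117, 119, 118, 117, 117, 116, 114, 113, 124, 118, 124, 125, 125, 128, 124, 119, 117, 120, 119, 118, 116, 88, 60, 59, 55, 55, 58, 58, 57, 58, 57, 59, 58, 63, 81, 112, 171, 202, 199, 194, 187, 182, 181, 181, 180, 180, 177, 171, 140, 121, 120, 120, 121, 121, 120, 122, 122, 122]
208 [126, 125, 125, 124, 124, 123, 135, 178, 227, 229, 230, 230, 231, 231, 229, 228, 230, 229, 228, 213, 151, 122, 126, 127, 126, 126, 126, 125, 127, 126, 125, 125, 125, 126, 126, 125, 127, 125, 113, 63, 62, 62, 64, 61, 64, 69, 87, 129, 204, 225, 227, 229, 227, 226, 225, 223, 222, 220, 218, 211, 155, 118, 117, 116, 117, 115, 117, 118, 116, 117]
212 [123, 124, 123, 123, 124, 123, 136, 180, 222, 225, 227, 228, 226, 227, 229, 229, 231, 234, 233, 211, 144, 125, 124, 122, 124, 124, 124, 125, 126, 125, 123, 124, 125, 124, 126, 126, 125, 124, 125, 124, 125, 125, 124, 124, 123, 113, 92, 144, 226, 231, 232, 232, 233, 235, 237, 238, 237, 236, 235, 225, 141, 126, 127, 125, 124, 126, 126, 126, 125, 126]
216 [120, 119, 120, 121, 121, 121, 123, 144, 181, 184, 188, 190, 196, 198, 201, 204, 207, 208, 207, 175, 123, 123, 125, 125, 125, 124, 126, 124, 126, 125, 124, 126, 125, 125, 125, 127, 125, 126, 127, 127, 126, 125, 127, 127, 126, 124, 118, 160, 215, 216, 216, 218, 221, 222, 223, 225, 225, 226, 226, 197, 129, 129, 128, 130, 130, 129, 130, 128, 130, 129]
0.03 [[0.6128, 0.116], [0.613, 0.1326], [0.6132, 0.1599], [0.6134, 0.1758], [0.6131, 0.1462]]
0.036 [[0.6104, 0.1166], [0.6105, 0.1329], [0.6108, 0.1596], [0.6109, 0.1751], [0.6107, 0.1462]]
0.04 [[0.6088, 0.1171], [0.6089, 0.1331], [0.6092, 0.1594], [0.6093, 0.1747], [0.6091, 0.1463]]
```

```bash
python3 -c "
from h import *
go([.55,-.215,.15],153)"
```

```text
clock 1.9 shift [ 2.770e-02 -3.616e-01  2.000e-04] turn [-0.0022  0.001   0.4624] rows 8.7
```

Request:
{"api": "jog_arm", "payload": {
  "motion": [
    [[0.002,-0.026,0,0,0,0.05,-1],[0.005,-0.066,0,0,0,0.1,-1],[0.008,-0.106,0,0,0,0.15,-1],[0.011,-0.146,0,0,0,0.2,-1],[0.014,-0.186,0,0,0,0.26,-1],[0.017,-0.226,0,0,0,0.32,-1],[0.02,-0.266,0,0,0,0.38,-1],[0.024,-0.306,0,0,0,0.43,-1],[0.027,-0.342,0,0,0,0.462,-1],[0.028,-0.362,0,0,0,0.462,-1]]
  ]
}}

```text
clock: 2.73
position: [0.5491, -0.2149, 0.1504]
ee_rot: [0.73, 3.055, -0.003]
force: [0.8, -0.8, 0.7]
width: 1.002
gripper_force: 0.0
```

```bash
python3 - <<'E'
from h import *
get_image("wrist"); get_image("wrist")
tip();P=camera_params('wrist');im=save('wrist','w2');np.save('w2.npy',P,allow_pickle=True)
im=cv2.imread('pics/w2.png');cv2.imwrite('pics/w2b.png',cv2.resize(im,(800,600),interpolation=2))
print(proj('wrist',[[.473,-.175,.01]],P))
E
```

```text
t 2.83 pos [ 0.5493 -0.2149  0.1504] a 153.1 z [ 4.0e-04 -2.1e-03 -1.0e+00] F [-0.5  0.6  1.2] T [ 0.03  0.05 -0.03] w 92.1 gf 0.0 q [ 0.09  0.45  0.27  1.77 -0.14  0.93  1.52]
[[252.97779332 103.72409556]]
```

View pics/w2b.png

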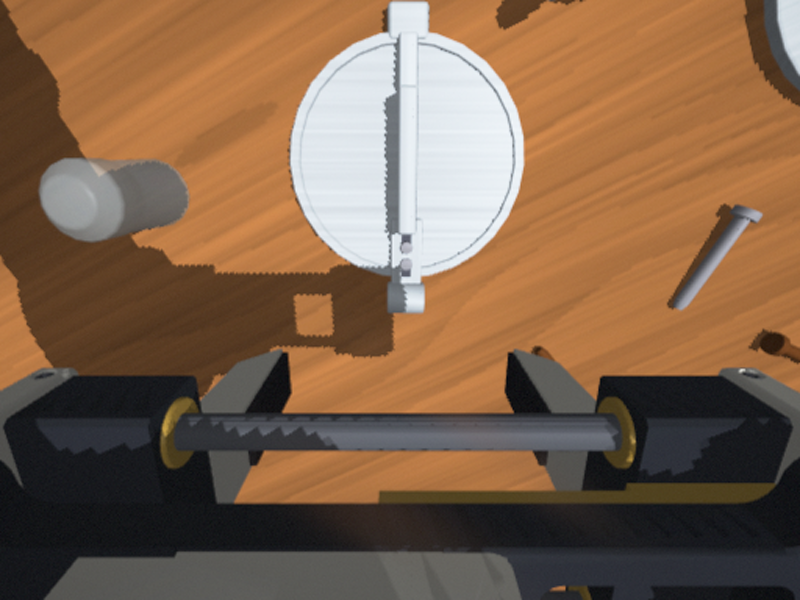

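The wrist view (800x600) shows the plate disc spanning columns 291–524, with the rib's high part at column 408 over rows 85–233. The screws are at (406,245) and (406,267), the knuckle barrel covers columns 388–424 and rows 283–313, and the nose is at (408,18). The shaker is at (85,195) and the pin's head at (745,213).

```bash
cat > bore.py <<'E'
from h import *
from scipy.optimize import brentq
def bore(P,row_pt,c,az,z0):  # far tangent of the barrel: pixel on its outer edge -> bore distance from c
    u=np.array([np.cos(az),np.sin(az)]); C=np.array(P["T"])[:3,3]; xc=(C[:2]-c)@u
    g=ray("wrist",row_pt,z0-.012,P)[0]; xg=(g[:2]-c)@u; zg=g[2]
    d=np.array([xg-xc,zg-C[2]]); d/=np.hypot(*d)  # centre lies r off the line, on the near side
    zb=z0; n=np.array([d[1],-d[0]]); n*=np.sign(-n[0])  # toward smaller x
    # point on line + r*n has height zb
    t=(zb-.012*n[1]-C[2])/d[1]; return xc+t*d[0]+.012*n[0]
E
python3 - <<'E'
from circ import *
from bore import bore
P=np.load("w2.npy",allow_pickle=True).item(); im=cv2.imread("pics/w2.png"); hsv=cv2.cvtColor(im,cv2.COLOR_BGR2HSV)
m=((hsv[:,:,1]<50)&(hsv[:,:,2]>150)); m[:,:183]=0;m[:,340:]=0; m[169:]=0; m[:24]=0
c,e,n=circ(m,P,.010,.08,(184,26,339,165)); print(c,e,n); 
k=.64
nose=ray("wrist",[408*k,18*k],.012,P)[0]; scr=ray("wrist",[406*k,256*k],.014,P)[0]
r1=ray("wrist",[408.5*k,90*k],.032,P)[0]; r2=ray("wrist",[407.3*k,230*k],.032,P)[0]
print(nose,scr,r1,r2,np.linalg.norm(r2-r1)); 
for a,b in((nose,scr),(r1,r2)): d=b-a; print("az",np.degrees(np.arctan2(d[1],d[0])))
print("rib mid",(r1+r2)/2,"scr dist",np.hypot(*(scr[:2]-c[:2])), "nose",np.hypot(*(nose[:2]-c[:2])))
kn=ray("wrist",[[388*k,300*k],[424*k,300*k]],.022,P); print("knuckle",kn.mean(0),np.linalg.norm(kn[1]-kn[0]))
print("col profile",im[178:208,260].mean(1).astype(int).tolist())
az=np.arctan2(*(scr-nose)[[1,0]]);print("bore",[bore(P,[260,r],c[:2],az,.012) for r in(199.5,200.3,201)])
E
```

```text
[ 0.48218813 -0.14817169  0.06068793] 0.015023375081317021 557
[ 0.40137187 -0.1297452   0.012     ] [ 0.53394984 -0.19728818  0.014     ] [ 0.44009778 -0.1491926   0.032     ] [ 0.51510031 -0.18731658  0.032     ] 0.08413571497953799
az -26.996957384010877
az -26.944346665546192
rib mid [ 0.47759904 -0.16825459  0.032     ] scr dist 0.07135618230452681 nose 0.0828903062487491
knuckle [ 0.56146253 -0.21118545  0.022     ] 0.026168984852427815
col profile [230, 230, 229, 185, 160, 181, 190, 202, 211, 188, 212, 228, 218, 179, 220, 234, 214, 190, 192, 197, 189, 165, 139, 125, 125, 127, 131, 131, 130, 132]
bore [np.float64(0.09907672978846864), np.float64(0.10007015290237187), np.float64(0.10094090209012213)]
```

```bash
python3 - <<'E'
from h import *
from bore import bore
from scipy.optimize import least_squares
P=np.load("w2.npy",allow_pickle=True).item(); im=cv2.imread("pics/w2.png"); hsv=cv2.cvtColor(im,cv2.COLOR_BGR2HSV)
m=((hsv[:,:,1]<50)&(hsv[:,:,2]>150)); L=[]
for r in range(50,150,2):
    q=np.where(m[r,180:345])[0]+180; L+=[[q[0],r+.5],[q[-1]+1,r+.5]]
w=ray("wrist",L,.010,P)[:,:2]
f=least_squares(lambda c:np.hypot(*(w-c[:2]).T)-c[2],[.473,-.17,.08],loss="soft_l1",f_scale=.001); c=f.x; print(c,np.median(abs(f.fun)))
scr=ray("wrist",[406*.64,256*.64],.014,P)[0]; print(np.hypot(*(scr[:2]-c[:2])))
print([bore(P,[260,r],c[:2],np.radians(-27),.012) for r in(199.5,200.3,201)])
go([c[0],c[1],.10],153); go([c[0],c[1],.012],153)
E
```

```text
[ 0.47804398 -0.16865664  0.07987831] 0.00024943024536730474
0.06281106653160393
[np.float64(0.09347026694013623), np.float64(0.09446368963364249), np.float64(0.09533443845284514)]
clock 2.88 shift [0.0836 0.0062 0.0501] turn [-0.      0.0003  0.0049] rows 2.3
clock 2.88 shift [0.0837 0.0062 0.1381] turn [-0.      0.0003  0.0049] rows 3.9
```

```bash
python3 - <<'E'
from h import *
from bore import bore
from scipy.optimize import least_squares
P=np.load("w1.npy",allow_pickle=True).item(); im=cv2.imread("pics/w1.png"); hsv=cv2.cvtColor(im,cv2.COLOR_BGR2HSV)
m=((hsv[:,:,1]<50)&(hsv[:,:,2]>170)); L=[]
for r in range(50,125,2):
    q=np.where(m[r,180:345])[0]+180; L+=[[q[0],r+.5],[q[-1]+1,r+.5]]
w=ray("wrist",L,.016,P)[:,:2]
f=least_squares(lambda c:np.hypot(*(w-c[:2]).T)-c[2],[.51,.15,.08],loss="soft_l1",f_scale=.001); c=f.x; print(c,np.median(abs(f.fun)))
print("bottom",im[212:224,236].mean(1).astype(int),im[212:224,275].mean(1).astype(int))
for r,u in((218.,236),(219.5,275)): print(bore(P,[u,r],c[:2],np.radians(-3.2),.028))
P2=np.load("w2.npy",allow_pickle=True).item()
print([ (k,P[k]) for k in P if k!="T"])
# edges along plate axis: nose end, disc back edge, rib ends, screws
k=.64
for n,r,z in(("nose end",2,.01),("disc back",31,.01),("rib-45",85,.032),("rib45",233,.032),("s1",245,.014),("s2",267,.014),("disc front",277,.005)):
    p=ray("wrist",[407*k,r*k],z,P2)[0,:2]; print(n,((p-np.array([.478,-.1687]))@[np.cos(np.radians(-27)),np.sin(np.radians(-27))]).round(4))
E
```

```text
[0.5104008  0.15244531 0.08125155] 0.00022458851968473748
bottom [229 225 222 216 201 168 139 128 129 127 122 119] [235 236 230 225 222 217 201 170 140 126 123 122]
0.10002178255974106
0.09980291598680727
[('vertical_fov', 71.89975993311417), ('cx', 254.28462071848205), ('cy', 191.85001330307247)]
nose end -0.095
disc back -0.0795
rib-45 -0.0453
rib45 0.0435
s1 0.0548
s2 0.071
disc front 0.0808
```

Request:
{"api": "jog_arm", "payload": {
  "motion": [
    [[0.028,0.002,0.03,0,0,0.005,-1],[0.056,0.004,0.06,0,0,0.005,-1],[0.083,0.006,0.09,0,0,0.005,-0.6],[0.084,0.006,0.12,0,0,0.005,-0.4],[0.084,0.006,0.137,0,0,0.005,-0.2],[0.084,0.006,0.137,0,0,0.005,0],[0.084,0.006,0.137,0,0,0.005,0.3]]
  ],
  "force": 40
}}

```text
clock: 3.47
position: [0.4779, -0.1657, 0.0127]
ee_rot: [-0.725, -3.055, -0.002]
force: [0.1, -0.2, 0.4]
width: 0.687
gripper_force: 0.0
```

```bash
python3 -c "
from h import *
tip();go([.478,-.1687,.013],153)"
```

```text
t 3.47 pos [ 0.4779 -0.1657  0.0127] a 153.29 z [-0.0012  0.0013 -1.    ] F [ 0.1 -0.2  0.4] T [-0.04  0.01  0.04] w 63.2 gf 0.0 q [ 0.08  0.54  0.19  2.08 -0.2   0.54  1.53]
clock 3.47 shift [-0.0015 -0.0026 -0.0003] turn [ 0.0007 -0.0016  0.005 ] rows 0.1
```

Request:
{"api": "jog_arm", "payload": {
  "motion": [
    [[0,-0.001,0,0,0,0,0.6],[0,-0.001,0,0,0,0,1],[0,-0.001,0,0,0,0,1],[0,-0.001,0,0,0,0,1],[0,-0.001,0,0,0,0,1],[0,-0.001,0,0,0,0,1],[0,-0.001,0,0,0,0,1]]
  ],
  "force": 50
}}

```text
clock: 4.05
position: [0.4773, -0.1689, 0.0131]
ee_rot: [0.73, 3.055, -0.0]
force: [-3.3, -4.5, 3.5]
width: 0.179
gripper_force: 2.8
```

```bash
python3 -c "
from h import *
tip();go([.478,-.1687,.013],153)"
```

```text
t 4.05 pos [ 0.4773 -0.1689  0.0131] a 153.12 z [ 2.e-04 -2.e-04 -1.e+00] F [-3.3 -4.5  3.5] T [-1.14  0.62 -0.01] w 16.5 gf 2.8 q [ 0.09  0.54  0.2   2.08 -0.2   0.53  1.53]
clock 4.05 shift [-0.0005  0.0005  0.0001] turn [-0.0001  0.0002  0.0021] rows 0.0
```

Request:
{"api": "jog_arm", "payload": {
  "motion": [
    [[0,0,0,0,0,0,1],[0,0,0,0,0,0,1],[0,0,0,0,0,0,1],[0,0,0,0,0,0,1],[0,0,-0.005,0,0,0,1],[0,0,-0.015,0,0,0,1],[0,0,-0.035,0,0,0,1],[0,0,-0.065,0,0,0,1],[0,0,-0.1,0,0,0,1],[0,0,-0.13,0,0,0,1]]
  ]
}}

```text
clock: 4.88
position: [0.4768, -0.168, 0.145]
ee_rot: [-0.729, -3.055, -0.001]
force: [0.6, 0.4, -6.4]
width: 0.126
gripper_force: 50.0
```

```bash
python3 -c "
from h import *
tip();go([.5155,.152,.143],176.8)"
```

```text
t 4.88 pos [ 0.4768 -0.168   0.145 ] a 153.17 z [-7.e-04  6.e-04 -1.e+00] F [ 0.6  0.4 -6.4] T [ 0.02 -0.17  0.01] w 11.6 gf 50.0 q [ 0.02  0.34  0.27  1.98 -0.12  0.84  1.46]
clock 4.88 shift [0.1099 0.303  0.0021] turn [ 4.000e-04 -8.000e-04 -4.124e-01] rows 7.7
```

The plate is held. From this side the camera can't see the knuckle, so I set the plate back down and regrasp it with the camera on the hinge side. That will let me see the fit.

Request:
{"api": "jog_arm", "payload": {
  "motion": [
    [[0,0,0.03,0,0,0,1],[0,0,0.065,0,0,0,1],[0,0,0.095,0,0,0,1],[0,0,0.115,0,0,0,1],[0,0,0.125,0,0,0,1],[0,0,0.129,0,0,0,1],[0,0,0.13,0,0,0,1],[0,0,0.13,0,0,0,1],[0,0,0.13,0,0,0,0.6],[0,0,0.13,0,0,0,0.5]]
  ]
}}

```text
clock: 5.72
position: [0.4788, -0.169, 0.0142]
ee_rot: [0.729, 3.053, 0.0]
force: [-0.2, 0.4, 0.9]
width: 0.22
gripper_force: 0.0
```

Request:
{"api": "jog_arm", "payload": {
  "motion": [
    [[0,0,0,0,0,0,0.5],[0,0,-0.03,0,0,0,0.4],[0,0,-0.06,0,0,-0.12,0.4],[0,0,-0.06,0,0,-0.24,0.4],[0,0,-0.06,0,0,-0.36,0.4],[0,0,-0.06,0,0,-0.48,0.4],[0,0,-0.06,0,0,-0.6,0.4],[0,0,-0.06,0,0,-0.72,0.4],[0,0,-0.06,0,0,-0.84,0.4],[0,0,-0.06,0,0,-0.96,0.4]]
  ]
}}

```text
clock: 6.55
position: [0.4778, -0.169, 0.0737]
ee_rot: [-0.772, 3.044, -0.001]
force: [0.1, 0.5, -0.8]
width: 0.303
gripper_force: 0.0
```

Request:
{"api": "jog_arm", "payload": {
  "motion": [
    [[0,0,0,0,0,-0.12,0.4],[0,0,0,0,0,-0.24,0.4],[0,0,0,0,0,-0.36,0.4],[0,0,0,0,0,-0.48,0.4],[0,0,0,0,0,-0.6,0.4],[0,0,0,0,0,-0.72,0.4],[0,0,0,0,0,-0.84,0.4],[0,0,0,0,0,-0.96,0.4],[0,0,0,0,0,-1.08,0.4],[0,0,0,0,0,-1.2,0.4]]
  ]
}}

```text
clock: 7.38
position: [0.4782, -0.1699, 0.0746]
ee_rot: [-2.344, 2.091, -0.007]
force: [-0.3, 2.1, -2.5]
width: 0.3
gripper_force: 0.0
```

```bash
python3 -c "
from h import *
tip();go([.477,-.168,.013],-27)"
```

```text
t 7.38 pos [ 0.4782 -0.1699  0.0746] a -83.46 z [ 0.0036 -0.0031 -1.    ] F [-0.3  2.1 -2.5] T [0.18 0.26 0.01] w 27.6 gf 0.0 q [ 1.01  0.72 -1.13  1.97  0.8   0.99  2.74]
clock 7.38 shift [-0.0022  0.0012  0.0616] turn [-0.0012 -0.0048 -0.9854] rows 7.9
```

Request:
{"api": "jog_arm", "payload": {
  "motion": [
    [[0,0,0,0,0,0.12,0.4],[0,0,0,0,0,0.24,0.4],[0,0,0,0,0,0.36,0.4],[0,0,0,0,0,0.48,0.4],[0,0,0,0,0,0.6,0.4],[0,0,0,0,0,0.72,0.4],[0,0,0,0,0,0.84,0.4],[0,0,0,0,0,0.96,0.4],[0,0,0,0,0,1.08,0.4],[0,0,0,0,0,1.2,0.4]]
  ]
}}

```text
clock: 8.22
position: [0.4773, -0.169, 0.0731]
ee_rot: [0.739, -3.053, 0.001]
force: [0.3, 0.1, 0.4]
width: 0.303
gripper_force: 0.0
```

Request:
{"api": "jog_arm", "payload": {
  "motion": [
    [[0,0,0,0,0,0.12,0.4],[0,0,0,0,0,0.24,0.4],[0,0,0,0,0,0.36,0.4],[0,0,0,0,0,0.48,0.4],[0,0,0,0,0,0.6,0.4],[0,0,0,0,0,0.72,0.4],[0,0,0,0,0,0.84,0.4],[0,0,0,0,0,0.96,0.4],[0,0,0,0,0,1.08,0.4],[0,0,0,0,0,1.2,0.4]]
  ]
}}

```text
clock: 9.05
position: [0.4774, -0.1689, 0.0732]
ee_rot: [1.114, 2.937, -0.001]
force: [0.7, -0.0, 0.0]
width: 0.301
gripper_force: 0.0
```

Request:
{"api": "jog_arm", "payload": {
  "motion": [
    [[0,0,0,0,0,0.12,0.4],[0,0,0,0,0,0.24,0.4],[0,0,0,0,0,0.36,0.4],[0,0,0,0,0,0.48,0.4],[0,0,0,0,0,0.6,0.4],[0,0,0,0,0,0.72,0.4],[0,0,0,0,0,0.84,0.4],[0,0,0,0,0,0.96,0.4],[0,0,0,0,0,1.08,0.4],[0,0,0,0,0,1.2,0.4]]
  ]
}}

```text
clock: 9.88
position: [0.4775, -0.1687, 0.0733]
ee_rot: [2.578, 1.796, -0.0]
force: [0.3, 0.5, -0.7]
width: 0.299
gripper_force: 0.0
```

```bash
python3 -c "
from h import *
tip();go([.477,-.168,.074],-27)"
```

```text
t 9.88 pos [ 0.4775 -0.1687  0.0733] a 69.72 z [-1.e-04 -4.e-04 -1.e+00] F [ 0.3  0.5 -0.7] T [-0.04  0.09 -0.04] w 27.5 gf 0.0 q [ 0.4   0.45 -0.21  2.01  0.15  0.69 -0.26]
clock 9.88 shift [ 0.0005 -0.0007 -0.0007] turn [4.0000e-04 3.0000e-04 1.6881e+00] rows 13.5
```

Request:
{"api": "jog_arm", "payload": {
  "motion": [
    [[0,0,0,0,0,0.12,0.4],[0,0,0,0,0,0.24,0.4],[0,0,0,0,0,0.36,0.4],[0,0,0,0,0,0.48,0.4],[0,0,0,0,0,0.6,0.4],[0,0,0,0,0,0.72,0.4],[0,0,0,0,0,0.84,0.4],[0,0,0,0,0,0.96,0.4],[0,0,0,0,0,1.08,0.4],[0,0,0,0,0,1.2,0.4]]
  ]
}}

```text
clock: 10.72
position: [0.4775, -0.1686, 0.0733]
ee_rot: [3.141, 0.027, 0.0]
force: [0.3, -0.2, 0.7]
width: 0.3
gripper_force: 0.0
```

Request:
{"api": "jog_arm", "payload": {
  "motion": [
    [[0,0,0,0,0,0.12,0.4],[0,0,0,0,0,0.24,0.4],[0,0,0,0,0,0.36,0.4],[0,0,0,0,0,0.488,0.4],[0,0,0,0,0,0.488,0.4],[0,0,0,0,0,0.488,0.4]]
  ]
}}

```text
clock: 11.22
position: [0.4774, -0.1684, 0.073]
ee_rot: [3.058, -0.718, -0.001]
force: [1.1, 1.1, 1.0]
width: 0.296
gripper_force: 0.0
```

```bash
python3 -c "
from h import *
tip();go([.477,-.1685,.013],-27)"
```

```text
t 11.22 pos [ 0.4774 -0.1684  0.073 ] a -26.42 z [-6.e-04 -2.e-04 -1.e+00] F [1.1 1.1 1. ] T [0.02 0.19 0.06] w 27.3 gf 0.0 q [ 0.05  0.44  0.24  2.04 -0.16  0.67 -1.63]
clock 11.22 shift [-0.0003  0.0002  0.06  ] turn [0.0005 0.0004 0.0101] rows 1.4
```

Go down, grip, lift.

Request:
{"api": "jog_arm", "payload": {
  "motion": [
    [[0,0,0.03,0,0,0.005,0.4],[0,0,0.055,0,0,0.005,0.4],[0,0,0.06,0,0,0.005,0.4],[0,0,0.06,0,0,0.005,0.4],[0,0,0.06,0,0,0.005,1],[0,0,0.06,0,0,0.005,1],[0,0,0.06,0,0,0.005,1],[0,0,0.06,0,0,0.005,1],[0,0,0.06,0,0,0.005,1],[0,0,0.06,0,0,0.005,1]]
  ],
  "force": 50
}}

```text
clock: 12.05
position: [0.4778, -0.1687, 0.0138]
ee_rot: [-3.055, 0.731, -0.001]
force: [-0.2, 0.5, 8.1]
width: 0.125
gripper_force: 50.0
```

Request:
{"api": "jog_arm", "payload": {
  "motion": [
    [[0,0,0,0,0,0,1],[0,0,-0.005,0,0,0,1],[0,0,-0.02,0,0,0,1],[0,0,-0.045,0,0,0,1],[0,0,-0.075,0,0,0,1],[0,0,-0.1,0,0,0,1],[0,0,-0.12,0,0,0,1],[0,0,-0.13,0,0,0,1],[0,0,-0.13,0,0,0,1]]
  ]
}}

```text
clock: 12.8
position: [0.478, -0.1686, 0.1446]
ee_rot: [-3.055, 0.731, -0.003]
force: [0.8, -0.5, -6.2]
width: 0.126
gripper_force: 50.0
```

```bash
python3 -c "
from h import *
tip();go([.5155,.152,.143],-3.2)"
```

```text
t 12.8 pos [ 0.478  -0.1686  0.1446] a -26.91 z [ 2.e-03 -2.e-04 -1.e+00] F [ 0.8 -0.5 -6.2] T [-0.02  0.12  0.07] w 11.6 gf 50.0 q [ 0.02  0.34  0.28  1.98 -0.12  0.84 -1.68]
clock 12.8 shift [-0.1116 -0.3029  0.0016] turn [-3.000e-04 -2.000e-03 -4.138e-01] rows 7.7
```

Request:
{"api": "jog_arm", "payload": {
  "motion": [
    [[-0.006,-0.015,0,0,0,-0.03,1],[-0.018,-0.05,0,0,0,-0.08,1],[-0.032,-0.088,0,0,0,-0.14,1],[-0.046,-0.126,0,0,0,-0.2,1],[-0.061,-0.166,0,0,0,-0.26,1],[-0.075,-0.205,0,0,0,-0.31,1],[-0.09,-0.243,0,0,0,-0.35,1],[-0.102,-0.276,0,0,0,-0.39,1],[-0.11,-0.298,0,0,0,-0.414,1],[-0.1116,-0.303,0,0,0,-0.414,1]]
  ]
}}

```text
clock: 13.63
position: [0.5132, 0.1587, 0.1407]
ee_rot: [-3.138, 0.073, 0.006]
force: [-0.4, 1.0, -5.8]
width: 0.13
gripper_force: 50.0
```

```bash
python3 - <<'E'
from h import *
get_image("wrist"); get_image("wrist")
tip();P=camera_params('wrist');save('wrist','w3');np.save('w3.npy',P,allow_pickle=True)
im=cv2.imread('pics/w3.png');cv2.imwrite('pics/w3b.png',cv2.resize(im,(800,600),interpolation=2))
print(proj('wrist',[[.6102,.1466,.028]],P)/.64)
E
```

```text
t 13.73 pos [0.5133 0.1541 0.1408] a -2.99 z [-4.4e-03 -2.0e-04 -1.0e+00] F [ 0.  -0.8 -5.7] T [-0.15  0.22 -0.02] w 11.6 gf 50.0 q [-0.46  0.38  0.09  1.9  -0.04  0.87 -1.97]
[[405.15103067 144.24217393]]
```

View pics/w3b.png

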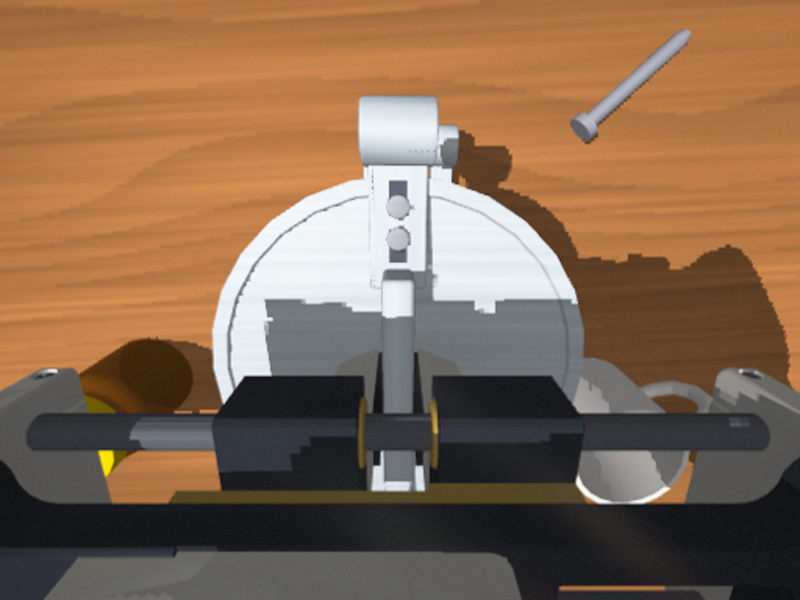

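The wrist view shows the held plate. The knuckle barrel covers columns 359–438 and rows 96–165, the screws are at (398,207) and (398,239), and the right-hand (-y) lug peeks out below at (448,145). The pin's head is at (583,127).

```bash
cat > kn.py <<'E'
from h import *
def barrel(P,zc,rt,rb,cl,cr):  # rows/cols in 800x600 px; axis point by bisecting the two tangent rays
    T=np.array(P["T"]); C=T[:3,3]; cm=(cl+cr)/2
    f=192/np.tan(np.radians(P["vertical_fov"])/2)
    d=[T[:3,:3]@np.array([(cm*.64-P["cx"])/f,(r*.64-P["cy"])/f,1]) for r in(rt,rb)]
    d=[v/np.linalg.norm(v) for v in d]; half=np.arccos(d[0]@d[1])/2; b=(d[0]+d[1])/np.linalg.norm(d[0]+d[1])
    A=C+b*(zc-C[2])/b[2]; return A,.012/np.sin(half),np.linalg.norm(A-C)
E
python3 - <<'E'
from kn import *
P=np.load('w3.npy',allow_pickle=True).item(); im=cv2.imread("pics/w3.png")
g=im.mean(2).astype(int)
print("row80",g[80,222:300].tolist()); print("col255",g[55:115,255].tolist()); print("col233",g[55:112,233].tolist())
tcp=np.array([.5133,.1541,.1408]); a=np.radians(-2.99)
for rt,rb in((96,165),(95.5,164)):
    A,d1,d2=barrel(P,.139,rt,rb,359,438); e=A-tcp; print(A,d1,d2,"tool x",e[0]*np.cos(a)+e[1]*np.sin(a),"lat",-e[0]*np.sin(a)+e[1]*np.cos(a))
print(np.linalg.norm(np.diff(ray("wrist",[[359*.64,80],[438*.64,80]],.147,P),axis=0)))
E
```

```text
row80 [133, 133, 132, 133, 134, 133, 139, 183, 243, 243, 242, 242, 242, 242, 242, 242, 242, 242, 242, 242, 242, 242, 241, 242, 242, 242, 241, 242, 241, 242, 241, 241, 241, 241, 241, 241, 241, 241, 241, 241, 241, 241, 241, 241, 241, 241, 241, 240, 240, 241, 240, 241, 240, 240, 240, 240, 237, 221, 170, 163, 163, 162, 160, 157, 156, 153, 151, 148, 148, 143, 133, 130, 128, 129, 129, 128, 129, 128]
col255 [126, 125, 124, 121, 120, 117, 138, 166, 181, 188, 195, 206, 212, 217, 220, 223, 225, 226, 228, 230, 233, 235, 237, 238, 241, 241, 243, 243, 244, 242, 241, 239, 237, 235, 232, 228, 225, 222, 219, 214, 209, 203, 196, 191, 184, 176, 169, 164, 155, 139, 110, 223, 244, 243, 243, 243, 243, 243, 243, 243]
col233 [128, 127, 127, 126, 124, 122, 149, 176, 189, 196, 203, 211, 216, 221, 224, 226, 228, 230, 231, 232, 235, 236, 238, 240, 241, 242, 244, 245, 243, 241, 239, 237, 234, 232, 228, 225, 220, 216, 214, 208, 202, 194, 188, 182, 174, 166, 159, 152, 145, 131, 113, 178, 234, 242, 242, 242, 241]
[0.60927698 0.15099687 0.139     ] 0.16826332184428305 0.15987985170211902 tool x 0.09600818844692187 lat 0.0019074110497212487
[0.6095297  0.15098403 0.139     ] 0.16970125864776356 0.15989914160251922 tool x 0.09626123498159976 lat 0.001907770798534613
0.026743568480131742
```

```bash
python3 - <<'E'
from kn import *
P=np.load('w3.npy',allow_pickle=True).item(); im=cv2.imread("pics/w3.png"); g=im.mean(2).astype(int)
for r in(82,86,90,94,98): print(r,g[r,278:300].tolist())
T=np.array(P["T"]); print(T.round(4).tolist())
s=observe(); M=R.from_rotvec(s["ee_rot"]).as_matrix(); Pn=np.array(camera_params("wrist")["T"]); print("cam in tool",M.T@(Pn[:3,3]-s["position"]), (M.T@Pn[:3,:3]).round(4)); tip()
for z in(.036,.040): print(ray("wrist",[[292.7,82],[292.7,90]],z,P))
print("knuckle",ray("wrist",[[254.3,80]],.147,P))
E
```

```text
82 [241, 224, 175, 205, 205, 205, 205, 203, 200, 198, 194, 190, 190, 187, 176, 135, 129, 129, 129, 130, 130, 127]
86 [236, 221, 202, 233, 232, 230, 230, 230, 230, 229, 228, 227, 225, 224, 215, 154, 65, 64, 64, 63, 62, 63]
90 [225, 215, 214, 239, 239, 230, 157, 151, 125, 126, 127, 128, 126, 127, 121, 96, 66, 66, 65, 66, 65, 66]
94 [206, 181, 207, 198, 119, 123, 123, 121, 123, 123, 123, 125, 124, 127, 120, 86, 61, 62, 64, 66, 63, 65]
98 [180, 169, 218, 202, 112, 113, 114, 112, 113, 114, 115, 114, 113, 110, 105, 71, 63, 62, 63, 62, 65, 61]
[[-0.0516, -0.9508, -0.3054, 0.5973], [-0.9987, 0.0491, 0.0161, 0.152], [-0.0003, 0.3058, -0.9521, 0.2984], [0.0, 0.0, 0.0, 1.0]]
cam in tool [ 0.08320624 -0.00226537 -0.1580076 ] [[ 5.000e-04 -9.534e-01 -3.017e-01]
 [ 1.000e+00  7.000e-04 -6.000e-04]
 [ 7.000e-04 -3.017e-01  9.534e-01]]
t 13.78 pos [0.5135 0.1519 0.141 ] a -3.14 z [-0.0042 -0.0012 -1.    ] F [ 0.2 -0.8 -6.2] T [-0.14  0.2   0.03] w 11.6 gf 50.0 q [-0.45  0.38  0.09  1.9  -0.04  0.87 -1.97]
[[0.61710355 0.11570886 0.036     ]
 [0.61022713 0.11575901 0.036     ]]
[[0.61680094 0.11626196 0.04      ]
 [0.61002933 0.11631135 0.04      ]]
knuckle [[0.61073618 0.15133413 0.147     ]]
```

```bash
python3 -c "
from h import *
go([.5143,.1486,.062],-3.2)"
```

```text
clock 13.78 shift [0.0013 0.0032 0.079 ] turn [0.0014 0.0041 0.001 ] rows 1.9
```

Request:
{"api": "jog_arm", "payload": {
  "motion": [
    [[0,0.001,0.02,0,0,0,1],[0,0.002,0.045,0,0,0,1],[0,0.003,0.067,0,0,0,1],[0.001,0.003,0.079,0,0,0,1],[0.001,0.003,0.079,0,0,0,1],[0.001,0.003,0.079,0,0,0,1],[0.001,0.003,0.079,0,0,0,1]]
  ]
}}

```text
clock: 14.37
position: [0.5159, 0.1483, 0.0642]
ee_rot: [-3.14, 0.09, 0.001]
force: [1.3, 0.3, -5.8]
width: 0.122
gripper_force: 50.0
```

```bash
python3 - <<'E'
from h import *
tip(); get_image("wrist"); tip();P=camera_params('wrist');save('wrist','w4');np.save('w4.npy',P,allow_pickle=True)
im=cv2.imread('pics/w4.png')[30:150,170:340];cv2.imwrite('pics/w4b.png',cv2.resize(im,None,fx=4.6,fy=4.6,interpolation=2)); tip()
s=observe(); M=R.from_rotvec(s["ee_rot"]).as_matrix(); print(M.T@(np.array(P["T"])[:3,3]-s["position"]))
E
```

```text
t 14.37 pos [0.5159 0.1483 0.0642] a -3.29 z [-7.e-04  1.e-04 -1.e+00] F [ 1.3  0.3 -5.8] T [-0.05  0.19 -0.03] w 11.2 gf 50.0 q [-0.44  0.49  0.08  1.97 -0.06  0.69 -1.95]
t 14.42 pos [0.5162 0.1487 0.0646] a -3.26 z [ 1.e-04  6.e-04 -1.e+00] F [-0.1  0.2 -5.1] T [-0.02  0.26  0.02] w 11.7 gf 50.0 q [-0.44  0.49  0.08  1.97 -0.06  0.69 -1.95]
t 14.47 pos [0.5163 0.149  0.0647] a -3.24 z [ 5.e-04  8.e-04 -1.e+00] F [-0.3 -0.2 -5.9] T [-0.08  0.19 -0.02] w 11.5 gf 50.0 q [-0.44  0.49  0.08  1.97 -0.06  0.69 -1.95]
[ 0.08321706 -0.00193823 -0.15786024]
```

View pics/w4b.png

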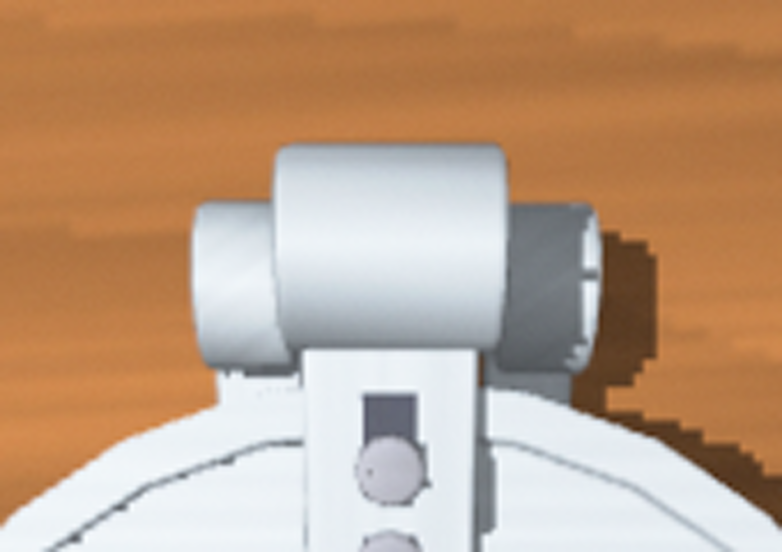

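The crop shows both lugs, spanning columns 191–601 (mid 396) and rows 202–368. The knuckle is above them at columns 274–508 (mid 391) and rows 143–350, so it is nearly centred.

```bash
python3 - <<'E'
from kn import *
P=np.load('w4.npy',allow_pickle=True).item(); k=1/.64
X=lambda c:(170+(c+.0)/4.6)*k; Y=lambda r:(30+r/4.6)*k
K=barrel(P,.063,Y(143),Y(350),X(274),X(508)); Lu=barrel(P,.028,Y(202),Y(370),X(191),X(601)); print(K,Lu)
a=np.radians(-3.24); d=(Lu[0]-K[0])[:2]; print("along x",d@[np.cos(a),np.sin(a)],"along tool y",-(d@[-np.sin(a),np.cos(a)]))
l=barrel(P,.028,Y(202),Y(368),X(191),X(275))[0];r=barrel(P,.028,Y(204),Y(372),X(508),X(601))[0]; d=l-r; print("lug az",np.degrees(np.arctan2(-d[0],d[1])))
E
```

```text
(array([0.61211511, 0.14518399, 0.063     ]), np.float64(0.1651041609487702), np.float64(0.16011203550392744)) (array([0.60953008, 0.14453369, 0.028     ]), np.float64(0.19890385355858647), np.float64(0.19487361126886754))
along x -0.002544145233659141 along tool y 0.0007953587637408508
lug az -3.750453648427097
```

Request:
{"api": "jog_arm", "payload": {
  "motion": [
    [[-0.002,0.0008,0,0,0,0,1],[-0.0024,0.0008,0,0,0,0,1],[-0.0024,0.0008,0.004,0,0,0,1],[-0.0024,0.0008,0.009,0,0,0,1],[-0.0024,0.0008,0.013,0,0,0,1],[-0.0024,0.0008,0.017,0,0,0,1],[-0.0024,0.0008,0.02,0,0,0,1],[-0.0024,0.0008,0.02,0,0,0,1]]
  ]
}}

```text
clock: 15.13
position: [0.5125, 0.1483, 0.0427]
ee_rot: [3.14, -0.088, -0.004]
force: [0.1, 0.0, -5.9]
width: 0.128
gripper_force: 50.0
```

```bash
python3 -c "
from h import *
tip()"
```

```text
t 15.13 pos [0.5125 0.1483 0.0427] a -3.2 z [-2.7e-03 -3.0e-04 -1.0e+00] F [ 0.1  0.  -5.9] T [-0.07  0.22  0.01] w 11.7 gf 50.0 q [-0.43  0.52  0.07  1.99 -0.06  0.64 -1.95]
```

Request:
{"api": "jog_arm", "payload": {
  "motion": [
    [[0,0,0.003,0,0,0,1],[0,0,0.006,0,0,0,1],[0,0,0.008,0,0,0,1],[0,0,0.0095,0,0,0,1],[0,0,0.0105,0,0,0,1],[0,0,0.0105,0,0,0,1]]
  ]
}}

```text
clock: 15.63
position: [0.513, 0.1485, 0.033]
ee_rot: [-3.14, 0.088, 0.002]
force: [0.3, 0.0, -6.0]
width: 0.124
gripper_force: 50.0
```

```bash
python3 -c "
from h import *
tip()"
```

```text
t 15.63 pos [0.513  0.1485 0.033 ] a -3.2 z [-1.5e-03  2.0e-04 -1.0e+00] F [ 0.3  0.  -6. ] T [-0.1   0.2  -0.05] w 11.4 gf 50.0 q [-0.43  0.53  0.07  1.99 -0.06  0.62 -1.95]
```

Still free. Creep down until it touches.

Request:
{"api": "jog_arm", "payload": {
  "motion": [
    [[0,0,0.001,0,0,0,1],[0,0,0.002,0,0,0,1],[0,0,0.0026,0,0,0,1],[0,0,0.003,0,0,0,1],[0,0,0.0034,0,0,0,1],[0,0,0.0034,0,0,0,1]]
  ]
}}

```text
clock: 16.13
position: [0.513, 0.1486, 0.0299]
ee_rot: [-3.14, 0.088, 0.002]
force: [-0.8, -0.3, -3.6]
width: 0.127
gripper_force: 50.0
```

```bash
python3 -c "
from h import *
tip()"
```

```text
t 16.13 pos [0.513  0.1486 0.0299] a -3.2 z [-1.3e-03  3.0e-04 -1.0e+00] F [-0.8 -0.3 -3.6] T [-0.11  0.32 -0.03] w 11.7 gf 50.0 q [-0.43  0.54  0.07  2.   -0.06  0.61 -1.95]
```

Request:
{"api": "jog_arm", "payload": {
  "motion": [
    [[0,0,0.0005,0,0,0,1],[0,0,0.0008,0,0,0,1],[0,0,0.0008,0,0,0,1]]
  ]
}}

```text
clock: 16.38
position: [0.513, 0.1486, 0.0298]
ee_rot: [-3.14, 0.088, 0.002]
force: [-5.4, -0.8, 8.2]
width: 0.125
gripper_force: 50.0
```

```bash
python3 - <<'E'
from h import *
tip();P=camera_params('wrist');save('wrist','w5');np.save('w5.npy',P,allow_pickle=True)
im=cv2.imread('pics/w5.png')[30:150,170:340];cv2.imwrite('pics/w5b.png',cv2.resize(im,None,fx=4.6,fy=4.6,interpolation=2))
E
```

```text
t 16.38 pos [0.513  0.1486 0.0298] a -3.2 z [-1.1e-03  5.0e-04 -1.0e+00] F [-5.4 -0.8  8.2] T [-0.38  1.12  0.04] w 11.5 gf 50.0 q [-0.43  0.54  0.07  2.   -0.06  0.61 -1.95]
```

View pics/w5b.png

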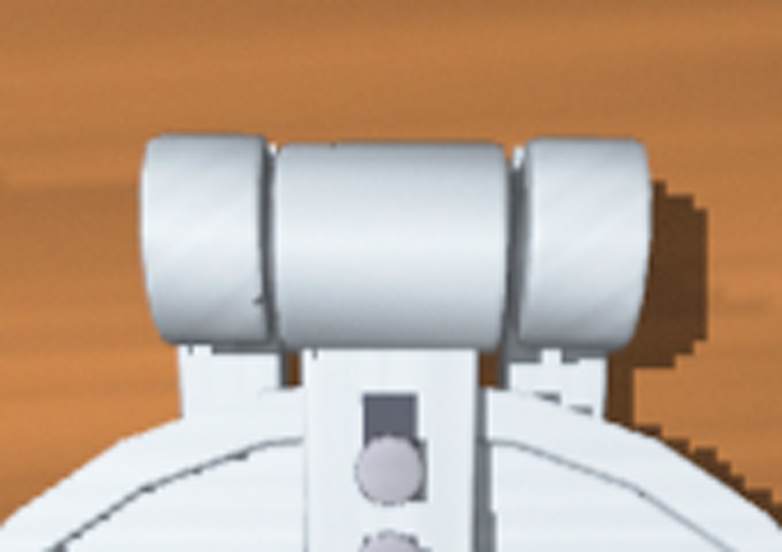

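The crop shows the plate seated with its knuckle (rows 143–350) between the lugs (rows 135–346) and a gap on both sides. The knuckle sits about 0.6 mm too far toward the disc. I nudge it +x and release.

Request:
{"api": "jog_arm", "payload": {
  "motion": [
    [[0,0,-0.0008,0,0,0,1],[0.0004,0,-0.0008,0,0,0,1],[0.0008,0,-0.0008,0,0,-0.004,1],[0.0009,0,-0.0006,0,0,-0.004,1],[0.0009,0,-0.0006,0,0,-0.004,1],[0.0009,0,-0.0006,0,0,-0.004,1]]
  ]
}}

```text
clock: 16.93
position: [0.5135, 0.1486, 0.0299]
ee_rot: [-3.14, 0.081, 0.003]
force: [-5.0, -0.5, 5.7]
width: 0.126
gripper_force: 50.0
```

```bash
python3 - <<'E'
from h import *
tip();im=save('wrist','w6').mean(2)
from scipy.ndimage import gaussian_filter1d
for c in(212,217,254-15,254,254+15,290,296):  # top edge of left lug, knuckle, right lug
    p=im[50:75,c-2:c+3].mean(1); g=abs(np.diff(p)); print(c,round(50+(g*np.arange(24)).sum()/g.sum()+.5,2),50+np.argmax(g))
E
```

```text
t 16.93 pos [0.5135 0.1486 0.0299] a -2.97 z [-1.9e-03  4.0e-04 -1.0e+00] F [-5.  -0.5  5.7] T [-0.14  1.14 -0.13] w 11.6 gf 50.0 q [-0.43  0.54  0.07  1.99 -0.06  0.61 -1.95]
212 62.47 60
217 62.38 60
239 63.12 61
254 63.3 61
269 63.4 61
290 62.88 61
296 63.26 61
```

Request:
{"api": "jog_arm", "payload": {
  "motion": [
    [[0,0,-0.0006,0,0,0,0.7],[0,0,-0.0006,0,0,0,0.5],[0,0,-0.0006,0,0,0,0.5],[0,0,-0.01,0,0,0,0.5],[0,0,-0.04,0,0,0,0.5],[0,0,-0.08,0,0,0,0.5],[0,0,-0.11,0,0,0,0.5]]
  ]
}}

```text
clock: 17.57
position: [0.5145, 0.1485, 0.1424]
ee_rot: [-3.14, 0.082, 0.0]
force: [1.2, 1.2, 0.7]
width: 0.249
gripper_force: 0.0
```

```bash
python3 - <<'E'
from h import *
tip(); get_image("wrist")
b=np.array([.0008,.0022])
for n,h,ns in(("w3",(583,127),(687,32)),("w2",(745,213),(676,305))):
    P=np.load(n+".npy",allow_pickle=True).item()
    H=ray("wrist",np.array(h)*.64,.0093,P)[0,:2]-b; N=ray("wrist",np.array(ns)*.64,.0046,P)[0,:2]-b
    d=N-H; L=np.hypot(*d); print(n,H,N,"len",L,"az",np.degrees(np.arctan2(d[1],d[0])))
P=camera_params("wrist");m=silhouettes("pin","wrist")
for r in m: print(r["p"],r["pixel"],ray("wrist",r["pixel"],.008,P)[0,:2]-b)
im=save("wrist","w7")
E
```

```text
t 17.57 pos [0.5145 0.1485 0.1424] a -2.98 z [-2.e-04  5.e-04 -1.e+00] F [1.2 1.2 0.7] T [0.01 0.16 0.01] w 22.9 gf 0.0 q [-0.45  0.38  0.09  1.9  -0.04  0.86 -1.96]
w3 [0.61479987 0.02860129] [ 0.66642192 -0.0328534 ] len 0.08025905153405075 az -49.969686080815144
w2 [0.61520914 0.02900824] [ 0.66390534 -0.0309869 ] len 0.07727054325587411 az -50.93482390385636
0.85 [391.7, 60.1] [0.64032378 0.00341756]
0.72 [401.6, 259.0] [ 0.40791298 -0.03232075]
```

```bash
python3 -c "
from h import *
go([.665,-.031,.10],129.7)"
```

```text
clock 17.72 shift [0.1579 0.1723 0.0431] turn [ 0.0037 -0.0055 -2.3157] rows 18.5
```

Request:
{"api": "jog_arm", "payload": {
  "motion": [
    [[0.008,0.009,0,0,0,-0.12,0.3],[0.016,0.018,0,0,0,-0.24,0.3],[0.026,0.028,0,0,0,-0.36,0.3],[0.036,0.038,0,0,0,-0.48,0.3],[0.046,0.049,0,0,0,-0.6,0.3],[0.056,0.06,0,0,0,-0.72,0.3],[0.066,0.07,0,0,0,-0.84,0.3],[0.074,0.08,0,0,0,-0.96,0.3],[0.082,0.09,0,0,0,-1.08,0.3],[0.09,0.1,0,0,0,-1.2,0.3]]
  ]
}}

```text
clock: 18.55
position: [0.5985, 0.0432, 0.1386]
ee_rot: [-2.632, -1.713, 0.004]
force: [-0.1, 0.3, 0.4]
width: 0.348
gripper_force: 0.0
```

```bash
python3 -c "
from h import *
go([.665,-.031,.10],129.7)"
```

```text
clock 18.55 shift [-0.0409  0.091   0.0384] turn [-3.0000e-03 -5.0000e-04 -1.1097e+00] rows 8.9
```

Request:
{"api": "jog_arm", "payload": {
  "motion": [
    [[-0.005,0.012,0.003,0,0,-0.12,0.3],[-0.01,0.024,0.008,0,0,-0.24,0.3],[-0.016,0.036,0.013,0,0,-0.36,0.3],[-0.021,0.048,0.018,0,0,-0.48,0.3],[-0.027,0.06,0.024,0,0,-0.6,0.3],[-0.032,0.07,0.029,0,0,-0.72,0.3],[-0.036,0.08,0.034,0,0,-0.84,0.3],[-0.04,0.088,0.038,0,0,-0.96,0.3],[-0.041,0.091,0.038,0,0,-1.08,0.3],[-0.041,0.091,0.038,0,0,-1.11,0.3]]
  ]
}}

```text
clock: 19.38
position: [0.6645, -0.0324, 0.0997]
ee_rot: [-1.334, -2.841, 0.003]
force: [0.1, 0.7, -0.8]
width: 0.355
gripper_force: 0.0
```

```bash
python3 - <<'E'
from h import *
get_image("wrist");get_image("wrist"); tip();P=camera_params('wrist');save('wrist','w8');np.save('w8.npy',P,allow_pickle=True)
s=observe(); M=R.from_rotvec(s["ee_rot"]).as_matrix(); T=np.array(P["T"])
bias=(T[:3,3]-(np.array(s["position"])+M@[.0824,0,-.158])); print("bias",bias)
rs=silhouettes("pin","wrist")
for r in rs: print(r["p"],r["pixel"],ray("wrist",r["pixel"],.008,P)[0]-bias)
m=rs[0]["mask"]; im=cv2.imread("pics/w8.png")
q=np.argwhere(m)[:,::-1].astype(float); w=(ray("wrist",q,.0075,P)-bias)[:,:2]; c=w.mean(0); v=np.linalg.svd(w-c,full_matrices=False)[2][0]
t=(w-c)@v; print(c,"az",np.degrees(np.arctan2(v[1],v[0])),t.min(),t.max(),c+v*t.min(),c+v*t.max())
cs,_=cv2.findContours(m.astype(np.uint8),0,1); cv2.drawContours(im,cs,-1,(0,0,255),1)
cv2.imwrite('pics/w8b.png',cv2.resize(im,(800,600),interpolation=2))
E
```

```text
t 19.48 pos [ 0.6642 -0.0313  0.1001] a 129.36 z [-3.3e-03  6.0e-04 -1.0e+00] F [-0.5  0.1 -0.2] T [-0.06  0.01 -0.03] w 32.3 gf 0.0 q [ 0.23  0.66 -0.42  1.57  0.3   0.98  0.41]
bias [ 0.00070574  0.00184959 -0.00026042]
0.86 [250.9, 143.2] [0.62995642 0.0064867  0.00826042]
0.56 [368.1, 191.4] [0.74963832 0.04349262 0.00826042]
0.49 [242.0, 291.6] [ 0.7268246  -0.1282857   0.00826042]
[0.63514407 0.00517547] az -50.64200664701634 -0.03403849622953763 0.046977255073639715 [0.61355809 0.03149399] [ 0.66493535 -0.03114729]
```

View pics/w8b.png

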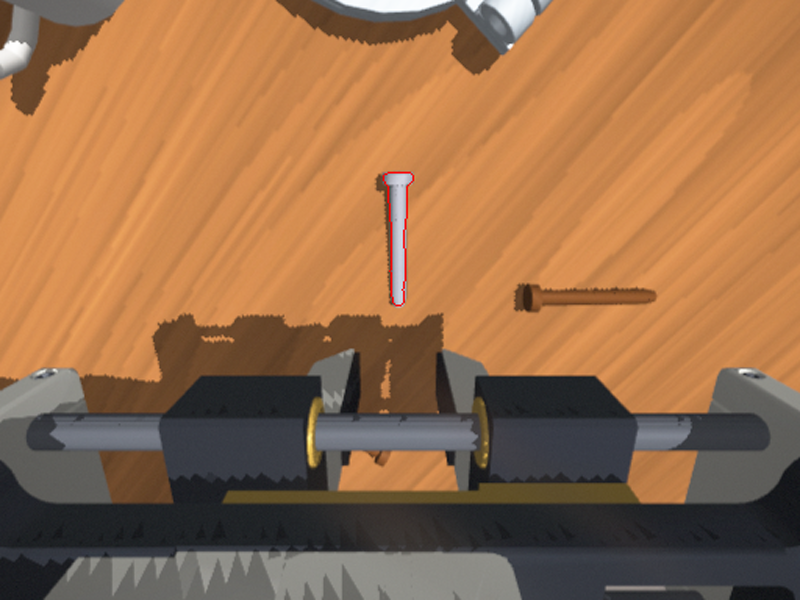

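The crop shows the steel pin with its head at (398,178) and its nose at (398,300). The brown look-alike is at (585,297), well clear.

```bash
python3 -c "
from h import *
go([.6263,.0160,.04],129.4,.059);go([.6263,.0160,.0025],129.4,.059)"
```

```text
clock 19.58 shift [0.0601 0.0001 0.0608] turn [-0.0015  0.0571 -0.002 ] rows 2.1
clock 19.58 shift [0.06   0.0002 0.0983] turn [-0.0015  0.0571 -0.002 ] rows 2.8
```

Request:
{"api": "jog_arm", "payload": {
  "motion": [
    [[0.02,0,0.02,0,0.02,0,0.3],[0.045,0,0.045,0,0.04,0,0.3],[0.06,0,0.065,0,0.057,0,0.3],[0.06,0,0.085,0,0.057,0,0.3],[0.06,0,0.094,0,0.057,0,0.3],[0.06,0,0.0975,0,0.057,0,0.3],[0.06,0,0.0975,0,0.057,0,0.3]]
  ]
}}

```text
clock: 20.17
position: [0.6266, 0.0152, 0.0034]
ee_rot: [-1.322, -2.791, -0.036]
force: [0.4, 0.1, 0.7]
width: 0.347
gripper_force: 0.0
```

```bash
python3 -c "
from h import *
tip();go([.6263,.0160,.0025],129.4,.059)"
```

```text
t 20.17 pos [0.6266 0.0152 0.0034] a 129.32 z [-0.0381  0.0438 -0.9983] F [0.4 0.1 0.7] T [-0.11 -0.02 -0.03] w 31.9 gf 0.0 q [ 0.19  0.74 -0.41  1.7   0.32  0.8   0.33]
clock 20.17 shift [0.0008 0.0002 0.001 ] turn [-0.0017  0.0009 -0.0014] rows 0.0
```

Request:
{"api": "jog_arm", "payload": {
  "motion": [
    [[0,0,0,0,0,0,1],[0,0,0,0,0,0,1],[0,0,0,0,0,0,1],[0,0,0,0,0,0,1],[0,0,0,0,0,0,1],[0,0,0,0,0,0,1],[0,0,-0.01,0,0,0,1],[0,0,-0.03,0,0,0,1],[0,0,-0.06,0,0,0,1],[0,0,-0.06,0,0,0,1]]
  ],
  "force": 40
}}

```text
clock: 21.0
position: [0.632, 0.0134, 0.0693]
ee_rot: [-1.323, -2.797, -0.043]
force: [1.5, 0.2, 0.4]
width: 0.093
gripper_force: 40.0
```

```bash
python3 - <<'E'
from h import *
tip()
# hinge (robot frame), insertion from +y; tool x = out of the bore; grip 15 mm behind pin origin
h=np.array([.6090,.1430]); a=86.5; u=np.array([np.cos(np.radians(a)),np.sin(np.radians(a))])
for s in(.095,): p=h+u*(s+.015); go([*p,.06],a); go([*p,.0223],a)
E
```

```text
t 21.0 pos [0.632  0.0134 0.0693] a 129.38 z [-0.0305  0.045  -0.9985] F [1.5 0.2 0.4] T [-0.01 -0.12  0.  ] w 8.5 gf 40.0 q [ 0.21  0.67 -0.44  1.66  0.28  0.91  0.36]
clock 21.0 shift [0.1945 0.1392 0.0206] turn [-0.0155 -0.0535  0.7481] rows 6.0
clock 21.0 shift [0.1925 0.139  0.0582] turn [-0.0155 -0.0535  0.7481] rows 6.0
```

Request:
{"api": "jog_arm", "payload": {
  "motion": [
    [[0.02,0.014,-0.01,-0.002,-0.007,0.1,1],[0.045,0.032,-0.015,-0.004,-0.014,0.2,1],[0.07,0.05,-0.015,-0.006,-0.021,0.3,1],[0.095,0.068,-0.015,-0.008,-0.028,0.4,1],[0.12,0.086,-0.015,-0.01,-0.036,0.5,1],[0.145,0.104,-0.01,-0.012,-0.043,0.6,1],[0.17,0.122,0,-0.014,-0.05,0.7,1],[0.188,0.135,0.01,-0.0155,-0.0535,0.748,1],[0.194,0.139,0.02,-0.0155,-0.0535,0.748,1],[0.194,0.139,0.02,-0.0155,-0.0535,0.748,1]]
  ]
}}

```text
clock: 21.83
position: [0.6103, 0.255, 0.0533]
ee_rot: [-2.277, -2.155, 0.012]
force: [-0.8, 0.0, -1.5]
width: 0.095
gripper_force: 40.0
```

```bash
python3 - <<'E'
from h import *
get_image("scene");get_image("scene"); tip();P=camera_params('wrist');save('wrist','w9');np.save('w9.npy',P,allow_pickle=True); save("scene","s9")
a=cv2.imread('pics/w9.png'); b=cv2.imread('pics/s9.png')[150:250,240:390]
a=cv2.resize(a,(533,400)); b=cv2.resize(b,(600,400)[:2],interpolation=2)
cv2.imwrite('pics/m9.png',np.hstack([a[:,133:400],b])[:, :800])
E
```

```text
t 21.93 pos [0.6126 0.2504 0.0547] a 86.56 z [-0.0079 -0.0022 -1.    ] F [ 0.5 -0.8 -0.5] T [-0.13  0.02  0.02] w 8.9 gf 40.0 q [-0.33  0.68 -0.22  1.62  0.18  0.87 -0.67]
```

View pics/m9.png

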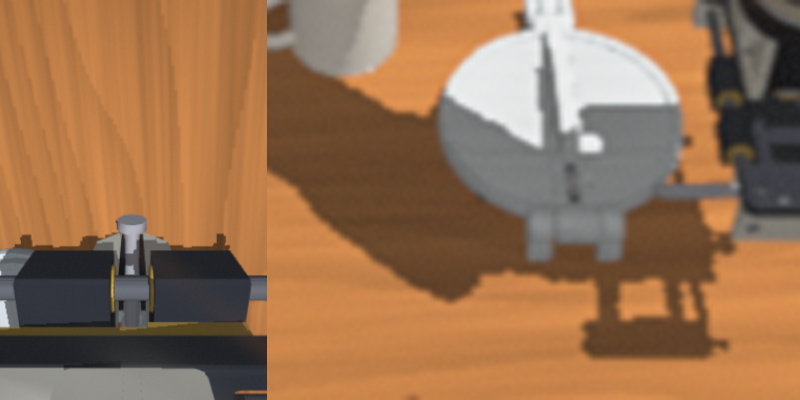

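The left half shows the pin gripped centrally, with its head at (132,222) sticking out behind the fingers. The right half (scene) shows the press closed, and the pin at (658–738,190) pointing level at the lugs.

```bash
cat > tgt.py <<'E'
from h import *
h=np.array([.6088,.1428]); a=86.5; u=np.array([np.cos(np.radians(a)),np.sin(np.radians(a))])
def T(s,z=.0227,dx=0): tip(); p=h+u*(s+.015); go([p[0]+dx,p[1],z],a)
def off():  # offsets of TCP from the bore line, and s
    o=observe(); d=np.array(o["position"][:2])-h; print("s",round(d@u-.015,4),"lat(+x)",round(d@[u[1],-u[0]],4),"z",round(o["position"][2],4))
E
python3 -c "
from tgt import *
T(.081); off()"
```

```text
t 22.03 pos [0.6137 0.2492 0.0554] a 86.4 z [-0.0064 -0.0019 -1.    ] F [ 1.  -0.5 -0.6] T [-0.08  0.03  0.  ] w 8.5 gf 40.0 q [-0.33  0.68 -0.22  1.62  0.18  0.87 -0.68]
clock 22.03 shift [-0.0105  0.0018  0.0327] turn [-0.0062  0.0023 -0.0017] rows 0.8
s 0.0915 lat(+x) -0.0016 z 0.0554
```

Request:
{"api": "jog_arm", "payload": {
  "motion": [
    [[0,0.0018,0.012,-0.004,0.002,0,1],[0,0.0018,0.024,-0.006,0.002,0,1],[-0.004,0.0018,0.03,-0.006,0.002,0,1],[-0.008,0.0018,0.0327,-0.006,0.002,0,1],[-0.0105,0.0018,0.0327,-0.006,0.002,0,1],[-0.0105,0.0018,0.0327,-0.006,0.002,0,1],[-0.0105,0.0018,0.0327,-0.006,0.002,0,1]]
  ]
}}

```text
clock: 22.62
position: [0.6141, 0.2408, 0.0227]
ee_rot: [-2.288, -2.152, -0.001]
force: [0.3, 0.7, -0.8]
width: 0.094
gripper_force: 40.0
```

```bash
python3 -c "
from tgt import *
T(.062); off()"
```

```text
t 22.62 pos [0.6141 0.2408 0.0227] a 86.48 z [-2.0e-04  1.1e-03 -1.0e+00] F [ 0.3  0.7 -0.8] T [-0.06  0.11 -0.04] w 8.6 gf 40.0 q [-0.32  0.71 -0.21  1.66  0.19  0.8  -0.67]
clock 22.62 shift [-0.0211  0.0007  0.    ] turn [-0.0003 -0.0011 -0.0003] rows 0.5
s 0.0831 lat(+x) -0.0007 z 0.0227
```

Request:
{"api": "jog_arm", "payload": {
  "motion": [
    [[-0.002,0.0007,0,0,0,0,1],[-0.004,0.0007,0,0,0,0,1],[-0.006,0.0007,0,0,0,0,1],[-0.008,0.0007,0,0,0,0,1],[-0.0095,0.0007,0,0,0,0,1],[-0.011,0.0007,0,0,0,0,1],[-0.011,0.0007,0,0,0,0,1]]
  ]
}}

```text
clock: 23.2
position: [0.6138, 0.2298, 0.0223]
ee_rot: [-2.287, -2.152, -0.0]
force: [-0.5, -1.2, -0.5]
width: 0.096
gripper_force: 40.0
```

```bash
python3 -c "
from tgt import *
T(.062); off()"
```

```text
t 23.2 pos [0.6138 0.2298 0.0223] a 86.51 z [-7.e-04  8.e-04 -1.e+00] F [-0.5 -1.2 -0.5] T [-0.13  0.1   0.01] w 8.9 gf 40.0 q [-0.3   0.71 -0.21  1.67  0.19  0.79 -0.66]
clock 23.2 shift [-0.0102  0.0003 -0.0004] turn [-0.0008 -0.0008  0.0001] rows 0.2
s 0.0722 lat(+x) -0.0003 z 0.0223
```

Request:
{"api": "jog_arm", "payload": {
  "motion": [
    [[-0.0015,0,0,0,0,0,1],[-0.003,0,0,0,0,0,1],[-0.0045,0,0,0,0,0,1],[-0.006,0,0,0,0,0,1],[-0.0075,0,0,0,0,0,1],[-0.008,0,0,0,0,0,1],[-0.008,0,0,0,0,0,1]]
  ]
}}

```text
clock: 23.78
position: [0.6133, 0.222, 0.0223]
ee_rot: [-2.287, -2.152, -0.0]
force: [0.6, -0.0, 1.1]
width: 0.094
gripper_force: 40.0
```

```bash
python3 -c "
from tgt import *
T(.056); off()"
```

```text
t 23.78 pos [0.6133 0.222  0.0223] a 86.51 z [-7.e-04  9.e-04 -1.e+00] F [ 0.6 -0.   1.1] T [0.   0.05 0.01] w 8.7 gf 40.0 q [-0.29  0.7  -0.21  1.68  0.19  0.78 -0.65]
clock 23.78 shift [-0.0083  0.0003 -0.0004] turn [-0.0007 -0.0008  0.0002] rows 0.2
s 0.0643 lat(+x) -0.0003 z 0.0223
```

Request:
{"api": "jog_arm", "payload": {
  "motion": [
    [[-0.001,0,0,0,0,0,1],[-0.002,0,0,0,0,0,1],[-0.003,0,0,0,0,0,1],[-0.004,0,0,0,0,0,1],[-0.005,0,0,0,0,0,1],[-0.006,0,0,0,0,0,1],[-0.006,0,0,0,0,0,1]]
  ]
}}

```text
clock: 24.37
position: [0.6129, 0.2159, 0.0223]
ee_rot: [-2.287, -2.152, -0.0]
force: [-0.2, 1.1, 2.7]
width: 0.094
gripper_force: 40.0
```

```bash
python3 -c "
from tgt import *
T(.05); off()"
```

```text
t 24.37 pos [0.6129 0.2159 0.0223] a 86.51 z [-7.e-04  8.e-04 -1.e+00] F [-0.2  1.1  2.7] T [ 0.16  0.01 -0.02] w 8.6 gf 40.0 q [-0.28  0.7  -0.21  1.68  0.19  0.78 -0.64]
clock 24.37 shift [-0.0082  0.0003 -0.0004] turn [-0.0008 -0.0008  0.0001] rows 0.2
s 0.0582 lat(+x) -0.0003 z 0.0223
```

Request:
{"api": "jog_arm", "payload": {
  "motion": [
    [[0,0,-0.0004,0,0,0,1],[-0.001,0,-0.0006,0,0,0,1],[-0.002,0,-0.0006,0,0,0,1],[-0.0035,0,-0.0006,0,0,0,1],[-0.005,0,-0.0006,0,0,0,1],[-0.006,0,-0.0006,0,0,0,1],[-0.006,0,-0.0006,0,0,0,1]]
  ]
}}

```text
clock: 24.95
position: [0.6125, 0.2097, 0.0228]
ee_rot: [-2.287, -2.152, 0.0]
force: [0.9, 1.2, 2.2]
width: 0.094
gripper_force: 40.0
```

```bash
python3 -c "
from tgt import *
T(.05); off()"
```

```text
t 24.95 pos [0.6125 0.2097 0.0228] a 86.5 z [-9.e-04  6.e-04 -1.e+00] F [0.9 1.2 2.2] T [-0.   -0.07 -0.06] w 8.6 gf 40.0 q [-0.27  0.7  -0.21  1.69  0.19  0.78 -0.64]
clock 24.95 shift [-0.002   0.0004  0.0001] turn [-0.001  -0.0006 -0.    ] rows 0.0
s 0.052 lat(+x) -0.0004 z 0.0228
```

Request:
{"api": "jog_arm", "payload": {
  "motion": [
    [[-0.001,0,-0.0004,0,0,0,1],[-0.0025,0,-0.0004,0,0,0,1],[-0.004,0,-0.0004,0,0,0,1],[-0.0055,0,-0.0004,0,0,0,1],[-0.007,0,-0.0004,0,0,0,1],[-0.0085,0,-0.0004,0,0,0,1],[-0.01,0,-0.0004,0,0,0,1],[-0.01,0,-0.0004,0,0,0,1]]
  ]
}}

```text
clock: 25.62
position: [0.6119, 0.1997, 0.0232]
ee_rot: [-2.288, -2.152, 0.0]
force: [0.3, 1.1, 1.8]
width: 0.094
gripper_force: 40.0
```

```bash
python3 -c "
from tgt import *
T(.03); off()"
```

```text
t 25.62 pos [0.6119 0.1997 0.0232] a 86.5 z [-9.e-04  6.e-04 -1.e+00] F [0.3 1.1 1.8] T [0.02 0.01 0.05] w 8.7 gf 40.0 q [-0.26  0.69 -0.21  1.7   0.19  0.77 -0.62]
clock 25.62 shift [-0.012   0.0004  0.0005] turn [-0.0009 -0.0005 -0.    ] rows 0.3
s 0.042 lat(+x) -0.0003 z 0.0232
```

Request:
{"api": "jog_arm", "payload": {
  "motion": [
    [[-0.0015,0,0,0,0,0,1],[-0.003,0,0,0,0,0,1],[-0.0045,0,0,0,0,0,1],[-0.006,0,0,0,0,0,1],[-0.0075,0,0,0,0,0,1],[-0.009,0,0,0,0,0,1],[-0.01,0,0,0,0,0,1],[-0.01,0,0,0,0,0,1]]
  ]
}}

```text
clock: 26.28
position: [0.6113, 0.19, 0.0233]
ee_rot: [-2.287, -2.152, -0.0]
force: [0.1, 2.1, 3.2]
width: 0.097
gripper_force: 40.0
```

```bash
python3 -c "
from tgt import *
T(.026); off()"
```

```text
t 26.28 pos [0.6113 0.19   0.0233] a 86.51 z [-8.e-04  9.e-04 -1.e+00] F [0.1 2.1 3.2] T [ 0.14 -0.06 -0.08] w 8.9 gf 40.0 q [-0.24  0.69 -0.22  1.71  0.19  0.77 -0.61]
clock 26.28 shift [-0.0062  0.0004  0.0006] turn [-0.0008 -0.0008  0.0001] rows 0.2
s 0.0322 lat(+x) -0.0004 z 0.0233
```

Request:
{"api": "jog_arm", "payload": {
  "motion": [
    [[-0.0005,0,-0.0004,0,0,0,1],[-0.0015,0,-0.0004,0,0,0,1],[-0.0025,0,-0.0004,0,0,0,1],[-0.0035,0,-0.0004,0,0,0,1],[-0.0045,0,-0.0004,0,0,0,1],[-0.0055,0,-0.0004,0,0,0,1],[-0.0055,0,-0.0004,0,0,0,1]]
  ]
}}

```text
clock: 26.87
position: [0.6109, 0.1843, 0.0235]
ee_rot: [-2.287, -2.152, 0.0]
force: [0.4, 0.2, 1.0]
width: 0.095
gripper_force: 40.0
```

```bash
python3 -c "
from tgt import *
T(.026); off()"
```

```text
t 26.87 pos [0.6109 0.1843 0.0235] a 86.5 z [-1.e-03  6.e-04 -1.e+00] F [0.4 0.2 1. ] T [ 0.1  -0.09  0.01] w 8.7 gf 40.0 q [-0.23  0.68 -0.22  1.71  0.2   0.77 -0.6 ]
clock 26.87 shift [-0.0006  0.0004  0.0008] turn [-0.001  -0.0005  0.0001] rows 0.0
s 0.0266 lat(+x) -0.0004 z 0.0235
```

The nose is in the far lug. Next I release, go up and behind the head, and push it home with closed fingers.

Request:
{"api": "jog_arm", "payload": {
  "motion": [
    [[0,0,0,0,0,0,0.74],[0,0,0,0,0,0,0.74],[0,0,0,0,0,0,0.74],[0,0,-0.006,0,0,0,0.74],[0,0,-0.02,0,0,0,0.74],[0.005,0,-0.04,0,0,0,0.8],[0.025,0,-0.045,0,0,0,1],[0.045,0,-0.04,0,0,0,1],[0.045,0,-0.015,0,0,0,1],[0.045,0,0.001,0,0,0,1]]
  ]
}}

```text
clock: 27.7
position: [0.6135, 0.2317, 0.0226]
ee_rot: [-2.284, -2.154, -0.003]
force: [-0.5, -0.7, 0.1]
width: 0.007
gripper_force: 0.0
```

```bash
python3 -c "
from tgt import *
T(.057,.022); off()
b=observe()
get_image('wrist');r=silhouettes('pin','wrist'); P=camera_params('wrist')
for x in r[:3]: print(x['p'],x['pixel'],ray('wrist',x['pixel'],.034,P)[0]-[.0008,.0022,0], x['mask'].sum())
r=silhouettes('pin','scene') if get_image('scene') is not None else 0
for x in r[:4]: print(x['p'],x['pixel'],ray('scene',x['pixel'],.03)[0],x['mask'].sum())"
```

```text
t 27.7 pos [0.6135 0.2317 0.0226] a 86.65 z [ 1.0e-04  2.3e-03 -1.0e+00] F [-0.5 -0.7  0.1] T [-0.17  0.08 -0.01] w 0.7 gf 0.0 q [-0.3   0.71 -0.22  1.67  0.19  0.79 -0.66]
clock 27.7 shift [-0.0171  0.0007  0.0005] turn [-0.     -0.0023  0.0026] rows 0.4
s 0.0741 lat(+x) -0.0007 z 0.0226
0.49 [111.7, 245.5] [0.52498546 0.23614934 0.034     ] 1184
0.41 [252.9, 306.3] [0.6085205  0.18601183 0.034     ] 144
0.52 [284.0, 261.8] [0.76521472 0.04185642 0.03      ] 100
0.37 [338.3, 208.7] [0.62225234 0.19365183 0.03      ] 55
```

Request:
{"api": "jog_arm", "payload": {
  "motion": [
    [[-0.004,0.0007,0,0,0,0,1],[-0.01,0.0007,0,0,0,0,1],[-0.015,0.0007,0,0,0,0,1],[-0.018,0.0007,0,0,0,0,1],[-0.021,0.0007,0,0,0,0,1],[-0.024,0.0007,0,0,0,0,1],[-0.027,0.0007,0,0,0,0,1],[-0.03,0.0007,0,0,0,0,1],[-0.032,0.0007,0,0,0,0,1],[-0.034,0.0007,0,0,0,0,1]]
  ]
}}

```text
clock: 28.73
position: [0.6122, 0.1946, 0.0225]
ee_rot: [-2.288, -2.152, 0.001]
force: [0.4, 0.6, 1.5]
width: 0.005
gripper_force: 0.4
```

```bash
python3 -c "
from tgt import *
T(.03,.022); off()"
```

```text
t 28.73 pos [0.6122 0.1946 0.0225] a 86.49 z [-1.2e-03  1.0e-04 -1.0e+00] F [0.4 0.6 1.5] T [ 0.09 -0.01 -0.01] w 0.4 gf 0.4 q [-0.25  0.69 -0.22  1.7   0.2   0.77 -0.62]
clock 28.73 shift [-0.0069 -0.0002  0.0005] turn [-0.0012  0.     -0.0003] rows 0.2
s 0.0369 lat(+x) 0.0002 z 0.0225
```

Request:
{"api": "jog_arm", "payload": {
  "motion": [
    [[-0.001,0,0,0,0,0,1],[-0.002,0,0,0,0,0,1],[-0.003,0,0,0,0,0,1],[-0.004,0,0,0,0,0,1],[-0.005,0,0,0,0,0,1],[-0.0055,0,0,0,0,0,1],[-0.006,0,0,0,0,0,1]]
  ]
}}

```text
clock: 29.32
position: [0.6119, 0.1896, 0.0225]
ee_rot: [-2.287, -2.152, 0.0]
force: [0.9, 1.7, -0.2]
width: 0.001
gripper_force: 0.3
```

```bash
python3 -c "
from tgt import *
T(.03,.022); off()"
```

```text
t 29.32 pos [0.6119 0.1896 0.0225] a 86.53 z [-1.e-03  8.e-04 -1.e+00] F [ 0.9  1.7 -0.2] T [ 0.04 -0.06  0.05] w 0.1 gf 0.3 q [-0.24  0.69 -0.22  1.71  0.2   0.77 -0.61]
clock 29.32 shift [-0.0019 -0.0002  0.0005] turn [-0.001  -0.0008  0.0005] rows 0.0
s 0.0319 lat(+x) 0.0002 z 0.0225
```

Request:
{"api": "jog_arm", "payload": {
  "motion": [
    [[-0.0006,0,0,0,0,0,1],[-0.0012,0,0,0,0,0,1],[-0.0018,0,0,0,0,0,1],[-0.0024,0,0,0,0,0,1],[-0.0024,0,0,0,0,0,1]]
  ]
}}

```text
clock: 29.73
position: [0.6118, 0.1885, 0.0226]
ee_rot: [-2.286, -2.152, -0.002]
force: [0.5, 5.4, -3.3]
width: 0.006
gripper_force: 2.5
```

```bash
python3 -c "
from tgt import *
tip(); off()"
```

```text
t 29.73 pos [0.6118 0.1885 0.0226] a 86.57 z [-4.0e-04  2.4e-03 -1.0e+00] F [ 0.5  5.4 -3.3] T [ 1.02 -0.2  -0.01] w 0.5 gf 2.5 q [-0.24  0.69 -0.22  1.71  0.2   0.77 -0.61]
s 0.0308 lat(+x) 0.0002 z 0.0226
```

Request:
{"api": "jog_arm", "payload": {
  "motion": [
    [[-0.0005,0,0,0,0,0,1],[-0.001,0,0,0,0,0,1],[-0.001,0,0,0,0,0,1]]
  ]
}}

```text
clock: 29.98
position: [0.6118, 0.1885, 0.0227]
ee_rot: [-2.284, -2.153, -0.004]
force: [1.6, 7.8, -3.4]
width: 0.005
gripper_force: 3.7
```

```bash
python3 -c "
from tgt import *
tip(); off()"
```

```text
t 29.98 pos [0.6118 0.1885 0.0227] a 86.6 z [-1.0e-04  3.5e-03 -1.0e+00] F [ 1.6  7.8 -3.4] T [ 1.59 -0.31 -0.03] w 0.5 gf 3.7 q [-0.24  0.69 -0.22  1.71  0.2   0.77 -0.61]
s 0.0308 lat(+x) 0.0002 z 0.0227
```

Firm stop: the force rises with no motion, so the head is home. I retreat and check numerically.

Request:
{"api": "jog_arm", "payload": {
  "motion": [
    [[0.003,0,0,0,0,0,1],[0.008,0,-0.002,0,0,0,1],[0.01,0,-0.02,0,0,0,1],[0.01,0,-0.05,0,0,0,1],[-0.01,0,-0.08,0,0,0,1],[-0.035,0,-0.1,0,0,0,1],[-0.06,0,-0.1,0,0,0,1],[-0.06,0,-0.1,0,0,0,1],[-0.06,0,-0.1,0,0,0,1],[-0.06,0,-0.1,0,0,0,1]]
  ]
}}

```text
clock: 30.82
position: [0.6078, 0.1264, 0.1224]
ee_rot: [-2.287, -2.151, 0.001]
force: [0.0, 0.9, 0.2]
width: 0.009
gripper_force: 0.0
```

```bash
python3 - <<'E'
from tgt import *
tip(); P=camera_params("wrist"); im=save("wrist","w10").mean(2).astype(int); b=np.array([.0008,.0022])
hx=h+b
def line(s,z,dx=0): return proj("wrist",np.c_[(hx+np.outer(s,u)+dx*np.array([u[1],-u[0]])),np.full(len(s),z)],P)
s=np.arange(-.034,.052,.001)
for z,dx in((.040,0),(.037,0.0),(.037,.006),(.037,-.006)):
    q=line(s,z,dx); v=cv2.remap(im.astype(np.float32),q[:,:1].astype(np.float32),q[:,1:].astype(np.float32),1)[:,0].astype(int)
    print(z,dx,q[0].round(),q[-1].round(),list(zip((s*1000).round().astype(int).tolist()[44:],v.tolist()[44:])))
for dx in(-.0105,.0105):
    q=line(s,.032,dx); v=cv2.remap(im.astype(np.float32),q[:,:1].astype(np.float32),q[:,1:].astype(np.float32),1)[:,0].astype(int); print(dx,v[55:].tolist())
get_image("top")
for r in silhouettes("pin","wrist")[:3]: 
    w=np.argwhere(r["mask"]); print(r["p"],w.min(0),w.max(0))
for n,z in(("cup",0),("jar",0),("shaker",0),("plate",.016)):
    r=silhouettes(n,"top")[0]; print(n,r["pixel"],r["p"])
E
```

```text
t 30.82 pos [0.6078 0.1264 0.1224] a 86.5 z [-1.5e-03  8.0e-04 -1.0e+00] F [0.  0.9 0.2] T [-0.05  0.04 -0.01] w 0.9 gf 0.0 q [-0.12  0.54 -0.24  1.69  0.15  0.93 -0.49]
0.04 0 [254. 215.] [254. 126.] [(10, 221), (11, 220), (12, 222), (13, 224), (14, 203), (15, 155), (16, 183), (17, 218), (18, 217), (19, 218), (20, 219), (21, 220), (22, 221), (23, 221), (24, 220), (25, 219), (26, 220), (27, 222), (28, 222), (29, 193), (30, 163), (31, 166), (32, 167), (33, 167), (34, 165), (35, 154), (36, 121), (37, 103), (38, 109), (39, 112), (40, 113), (41, 111), (42, 113), (43, 111), (44, 111), (45, 112), (46, 112), (47, 112), (48, 111), (49, 112), (50, 111), (51, 112)]
0.037 0.0 [254. 214.] [254. 126.] [(10, 220), (11, 222), (12, 224), (13, 214), (14, 163), (15, 169), (16, 214), (17, 217), (18, 217), (19, 218), (20, 219), (21, 220), (22, 221), (23, 220), (24, 220), (25, 220), (26, 221), (27, 224), (28, 213), (29, 168), (30, 165), (31, 167), (32, 167), (33, 166), (34, 161), (35, 141), (36, 111), (37, 105), (38, 111), (39, 113), (40, 113), (41, 111), (42, 112), (43, 111), (44, 111), (45, 112), (46, 
[... 868 characters left out ...]
27), (35, 120), (36, 109), (37, 113), (38, 119), (39, 120), (40, 119), (41, 119), (42, 120), (43, 120), (44, 120), (45, 121), (46, 121), (47, 121), (48, 121), (49, 120), (50, 120), (51, 121)]
-0.0105 [126, 123, 122, 120, 119, 118, 118, 126, 151, 187, 193, 136, 124, 125, 125, 124, 122, 123, 123, 123, 122, 123, 121, 122, 122, 120, 121, 121, 121, 121, 120]
0.0105 [154, 155, 156, 157, 158, 159, 160, 156, 164, 183, 153, 128, 119, 115, 115, 114, 115, 115, 115, 116, 117, 117, 117, 117, 116, 117, 117, 116, 117, 117, 117]
0.73 [219 353] [264 417]
0.52 [141 245] [221 263]
0.46 [92 61] [248 266]Traceback (most recent call last):
  File "<stdin>", line 15, in <module>
IndexError: list index out of range
```

```bash
python3 -c "
from cell import *
print(sign_off())"
```

```text
the job is handed in; nothing more can be done
None
```

The press is back together and closed: the plate is set down with its knuckle between the lugs, and the steel pin is through all three holes with its head against the +y lug. I handed the job in at about 31 s. The highest wrist force I read was about 11 N. A final check of the cup, jar and shaker failed, but no move went near them.

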